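# Clamp a contactor in the bench clamp and keep it held

### The arm

A 6-joint arm with a two-finger parallel gripper is mounted at the origin on the work surface. World frame = base frame: x ahead of the robot, y to its left, z up, the work surface at z = 0. Lengths are in m, angles in rad, forces in N, time in s.
With the tool pointing down it reaches from about 0.425 to 0.95 m from the base axis. Payload 3.5 kg.
Tool frame: the origin (TCP) lies at the very end of the fingers, on their centre line; the grasp point (between the pads) lies 19 mm behind it (tcp_to_grasp is the distance from the TCP to the grasp point, in m); z points along the fingers, y is the direction in which the jaws open and shut (so a half turn about z gives the same grasp; the last joint's range is limited). The gripper opens to 85 mm and grips with 20 to 120 N. Pads are 22 mm wide; open, the fingers measure 114 mm over their backs; the gripper's body (76 mm by 85 mm) begins 54 mm behind the grasp point. The pads swing forward as they close: fully open they stand 13 mm farther back than shut.
Start: joints at [1.183, 0.286, 1.577, -0, 1.279, -0.15], TCP at [0.159, 0.656, 0.231] pointing down, gripper open.
Joint ranges: [-2.77, 2.77], [-0.9, 2.22], [0.21, 2.48], [-1.53, 4.67], [0.24, 2.81], [-2.84, 2.84]. Speed limits (rad/s): [2.79, 2.79, 3.14, 3.14, 3.14, 3.14].

### API

Orientations are given as a unit quaternion [x, y, z, w].
In Python, from plant import * gives the robot as it stands. The module is installed in compiled form; this text tells all that it offers.
- The arm moves only by the tool arm_command, never from a script. Its argument "steps" is a list of rows, each a list of 3 entries, a list of its own where there are three numbers: the turn, a rotation vector about the tool's x, y, z in rad, then the shift along the tool's x, y, z in m, then the gripper command: -1 is shut, 1 is fully open, values between are in proportion. A call has 1 to 12 rows; each row is the pose to reach, as a shift and turn from the pose measured when the call began, along the tool's axes at that moment; what a row does not reach only later rows make up. A row lasts 1/8 s, in which the tool goes at most 62.5 mm and 10.7 degrees, less where a joint would pass 70% of its speed; a pose out of reach is approached as far as the arm can. A call with a gripper value outside its range is refused whole. The fingers move at their own pace and stop on an object; "force" is the grip in N (left out, the last holds). Time passes only in rows, so rows that repeat a pose let the fingers close. It gives the time, the measured TCP pose, the force and the opening at its end, in the units of the state.
- get_state(): the state, without advancing time (a new reading comes with each control period).
- read_camera(name): name is "scene" or "side" or "wrist"; returns a dict with "frame" (384x512x3 uint8, red, green, blue), "vfov" (degrees; the focal length in pixels is half the picture's height over the tangent of half this angle, whatever the lens; pixels are square), "cx", "cy" (the principal point, pixels), "position" and "rotation" of the camera in the world; the wrist camera has in their place "mount" (4x4, takes a point from camera to tool coordinates, whose origin is the TCP and whose axes are the flange's). Camera axes: x right, y up, looking along -z (the intrinsics and any distortion apply to the point x, -y, -z); pixel columns grow to the right and rows downward; lengths in m; the calibration is good to about 2 mm. A picture is of the moment at which its call begins: read the wrist's pose just before it. There is no depth.
- sign_off(): hands the job in, once; it reports no verdict.
The state is a dict: "time": time; "qpos": joint angles; "dq": joint speeds; "joint_efforts": joint torques, N m; "eef_pos": TCP position; "tcp_rot": TCP orientation; "contact_force": force on the tool from outside, world axes, zero at the start; "wrist_torque": the same for the moment, N m; "opening": opening from 0.0 (shut) to 1.0 (fully open).
Only numpy, scipy, OpenCV 4.12 (cv2) and the standard library are available. Lean on these libraries where they do the work, as an engineer would, in place of code of your own. Each camera call takes 0.05 s, during which the arm holds its last target.

### The job

Stand the contactor upright and lengthwise in the bay of the bench clamp, between the end stop and the spring pad, and let go of it. Then pump the clamp's trigger - pull, let it come back, pull again - until the pad presses the contactor firmly against the stop with the pad's spring about half squeezed, never squeezed right up, and finish while still holding the trigger pulled, so that the grip stays on. Advance the ram only with the trigger, and leave the other things on the bench where they are.

Things in the scene. Friction and masses are not known exactly. Their poses are not given: they have to be found in the camera images.
- contactor: the contactor to clamp, loose, upright, 0.32 kg: a black block 58 (x) x 45 (y) x 50 mm high with a beige step 36 x 45 x 22 mm centred on it (72 mm in all; its two long sides are flat over the full height), three screws at each end. Not the bigger switch with a round knob nor the slim relay. Origin: centre of the underside; x along the 58 mm, z up. Either end may face the stop
- clamp: the bench clamp, fixed: grey bed plate 360 (x) x 120 (y) x 12 mm. Origin: centre of its underside; x runs from the end stop (inner face at x = -145 mm, top 78 mm above the bench) to the housing (x 12 to 130 mm, 44 mm wide, top 105 mm above the bench). On the housing stands the fixed rubber grip, x 98 to 120 mm, 30 mm wide, top 169 mm above the bench
- bay (a point): point on the bed's top face (12 mm above the bench) in the middle of the bay, 32.5 mm from the stop's inner face; axes as the clamp's. The bay is bounded at the sides by two low lips 6 mm high, 54 mm apart inside, 60 mm long; the contactor stands between them with its x along the clamp's x. Nothing else is beside it. It need not touch the stop when set down: the pad pushes it there
- pad_face (a point): centre of the pad's rubber face (36 wide x 30 mm high, 45 mm above the bench) which faces the stop; axes as the clamp's. At the start it is 83 to 98 mm from the stop, so it must travel 25 to 40 mm before the contactor is tight against the stop
- ram (a joint): travel of the ram towards the stop in m (0 to 0.064; starts at 0 to 0.015); it carries the pad. Only 4 N of friction holds it when the trigger is let go: there is no lock, so a squeezed pad's spring then drives the ram back until only 2 to 4 N of grip are left
- pad (a joint): squeeze of the pad's spring in m: 0 free, 0.014 squeezed right up (bottomed out); 2 N per mm, so half squeezed (0.007) grips with 14 N
- trigger (a joint): trigger angle in rad: 0 let go (sprung back), 0.46 fully pulled. A lever hinged in the housing; pulling its bar towards the fixed grip (clamp +x) drives the ram to the stop by a ratchet with 4 mm teeth: about 12 mm a full pull (bar moves 1.94 x the ram, plus 0 to 8 mm idle at first); on the way back the ram stays. At the bar: 2 to 4 N return spring, 2 N to move the ram, 0.5 N per N of grip
- trigger_bar (a point): centre of the trigger's pull bar: round rubber bar 14 mm thick, 58 mm long along clamp y, 159 mm above the bench, 66 mm from the hinge. Let go to fully pulled it moves 30 mm along clamp +x, level within 2 mm. Between it and the grip 56 mm are clear let go, 26 mm pulled; the housing is 47 mm below it, nothing above. Pinch it from above or push it from the pad side
- stop: the steel end stop of the clamp, fixed; 70 mm wide, 15 mm thick; origin at the centre of its foot on the bed
- relay: bystander: slim black and beige relay, 75 x 22 x 65 mm; origin under its centre
- breaker: bystander: larger black and beige switch with a round knob on top, 85 x 55 x 78 mm; origin under its centre
- carton: bystander: cardboard carton 90 x 110 x 70 mm; origin under its centre
- screwdriver: bystander: screwdriver 200 mm long lying behind the clamp
- rail_piece: bystander: piece of steel mounting rail 300 x 35 x 7 mm lying behind the clamp
- plc_module: bystander: beige control module 120 x 75 x 50 mm behind the clamp; origin under its centre
Not all that is in view belongs to the job. Leave any purple or yellow look-alike of the contactor alone.

How it is judged:
By the outcome, as a careful person would: the job done as asked, in the order asked, and still so for the second after the job is handed in, while the arm keeps its last pose, push and grip.
It also fails if it takes over 72 s, if anything falls off the work surface, if the arm or the gripper's body presses on something with over 40 N, if the wrist force passes 120 N, or if a joint passes its speed limit or range.

## Working session

There is one attempt and no reset: what is moved stays moved. The work goes in short steps, Python scripts to look and compute and a tool call to move; the robot and the scene stay as the last step left them, time stands still between calls to the robot, and variables do not carry over. Pictures are saved under pics/ and viewed, and the job is handed in when it is done.

Besides the shell and the picture viewer there is one more tool, called after "Emit:" by a JSON object that holds its "fn" and its "kwargs", one argument or row to a line. arm_command: Moves the arm, as the interface text tells. Its arguments: {"type":"object","properties":{"steps":{"type":"array"},"force":{"type":"number"}},"required":["steps"]}

```bash
mkdir -p pics; cat > h.py <<'E'
from plant import *
import numpy as np, cv2
from scipy.spatial.transform import Rotation as R
E
python3 - <<'E'
from h import *
s=get_state();print({k:np.round(v,3) for k,v in s.items()})
for n in ["scene","side","wrist"]:
    c=read_camera(n);cv2.imwrite(f"pics/{n}0.png",c["frame"][:,:,::-1])
    print(n,{k:v for k,v in c.items() if k!="frame"})
E
```

```text
{'time': np.float64(0.0), 'qpos': array([ 1.183,  0.287,  1.578, -0.   ,  1.279, -0.15 ]), 'dq': array([ 0.   , -0.001, -0.001, -0.001, -0.001, -0.   ]), 'joint_efforts': array([ 0.0000e+00, -4.0597e+01, -2.9263e+01, -0.0000e+00,  6.0000e-03,
        0.0000e+00]), 'eef_pos': array([0.159, 0.655, 0.23 ]), 'tcp_rot': array([ 0.119,  0.993, -0.001, -0.   ]), 'contact_force': array([0.237, 0.387, 1.085]), 'wrist_torque': array([0.012, 0.014, 0.014]), 'opening': np.float64(1.0)}
scene {'vfov': 52.81666936745643, 'cx': 260.23351140934795, 'cy': 194.64101122196456, 'position': array([1.21449813, 0.01659486, 0.97389575]), 'rotation': array([0.21977628, 0.23602619, 0.67614201, 0.66243642])}
side {'vfov': 51.11841650910317, 'cx': 255.00808529193742, 'cy': 185.88851422113558, 'position': array([ 0.44148788, -0.87802417,  1.00670993]), 'rotation': array([ 0.3677133 , -0.02425302, -0.07333721,  0.92672562])}
wrist {'vfov': 58.00814319937633, 'cx': 249.44301289729776, 'cy': 189.62583411517753, 'mount': array([[-1.86969461e-03,  9.49678493e-01,  3.13220790e-01,
         8.13564448e-02],
       [ 9.99997755e-01,  1.46319870e-03,  1.53285507e-03,
        -1.78827888e-04],
       [ 9.97415240e-04,  3.13222953e-01, -9.49679097e-01,
        -1.42598240e-01],
       [ 0.00000000e+00,  0.00000000e+00,  0.00000000e+00,
         1.00000000e+00]])}
```

View pics/scene0.png

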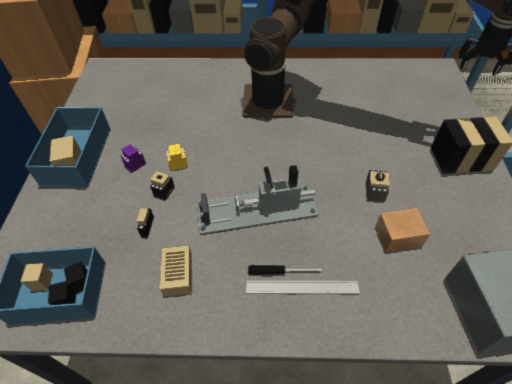

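View pics/side0.png

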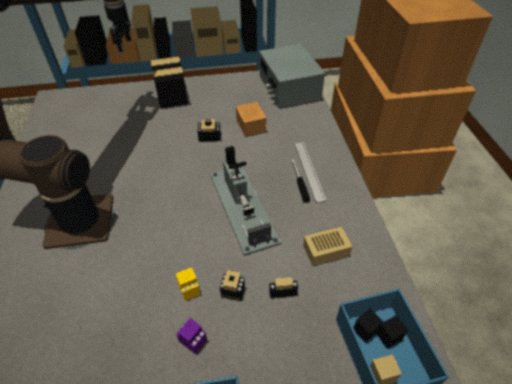

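View pics/wrist0.png

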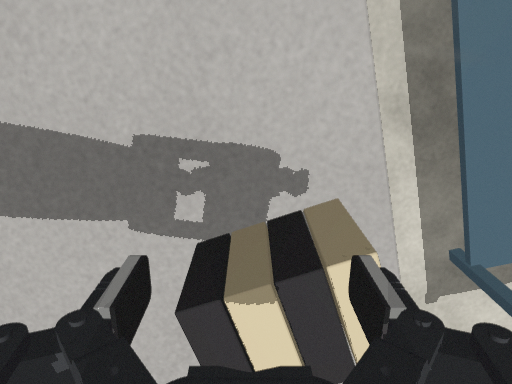

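```bash
cat >> h.py <<'E'
def ray(c,uv,pose=None):
    f=c["frame"].shape[0]/2/np.tan(np.radians(c["vfov"])/2)
    d=np.array([(uv[0]-c["cx"])/f,-(uv[1]-c["cy"])/f,-1.])
    if "mount" in c:
        M=c["mount"];Rt=R.from_quat(pose["tcp_rot"]).as_matrix()
        return pose["eef_pos"]+Rt@M[:3,3], Rt@M[:3,:3]@d
    return c["position"],R.from_quat(c["rotation"]).as_matrix()@d
def onz(c,uv,z,pose=None):
    p,d=ray(c,uv,pose);return p+d*(z-p[2])/d[2]
def proj(c,P,pose=None):
    f=c["frame"].shape[0]/2/np.tan(np.radians(c["vfov"])/2)
    if "mount" in c:
        M=c["mount"];Rt=R.from_quat(pose["tcp_rot"]).as_matrix();p0=pose["eef_pos"]+Rt@M[:3,3];Rc=Rt@M[:3,:3]
    else: p0=c["position"];Rc=R.from_quat(c["rotation"]).as_matrix()
    q=Rc.T@(np.asarray(P)-p0);return np.array([c["cx"]+f*q[0]/-q[2],c["cy"]-f*q[1]/-q[2]])
def crop(c,x0,y0,x1,y1,k,name):
    im=c["frame"][y0:y1,x0:x1,::-1];cv2.imwrite("pics/"+name,cv2.resize(im,None,fx=k,fy=k,interpolation=cv2.INTER_CUBIC))
def toolmove(s,target,yawvec=None):
    "shift in tool axes to world target; turn about tool z so that tool y points along yawvec, tool down"
    Rt=R.from_quat(s["tcp_rot"]);d=Rt.inv().apply(np.asarray(target)-s["eef_pos"])
    out=[None,np.round(d,4)]
    if yawvec is not None:
        best=None
        for sg in(1,-1):
            y=sg*np.array([yawvec[0],yawvec[1],0.]);y/=np.linalg.norm(y);z=np.array([0,0,-1.]);x=np.cross(y,z)
            rv=(Rt.inv()*R.from_matrix(np.c_[x,y,z])).as_rotvec()
            if best is None or np.linalg.norm(rv)<np.linalg.norm(best):best=rv
        out[0]=np.round(best,4)
    return out
E
python3 - <<'E'
from h import *
c=read_camera("scene");crop(c,110,130,210,205,8,"a.png");crop(c,190,155,325,240,5,"b.png")
c=read_camera("side");crop(c,170,255,260,315,8,"a2.png");crop(c,205,140,285,255,5,"b2.png")
E
```

```text
(no output)
```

View pics/a.png

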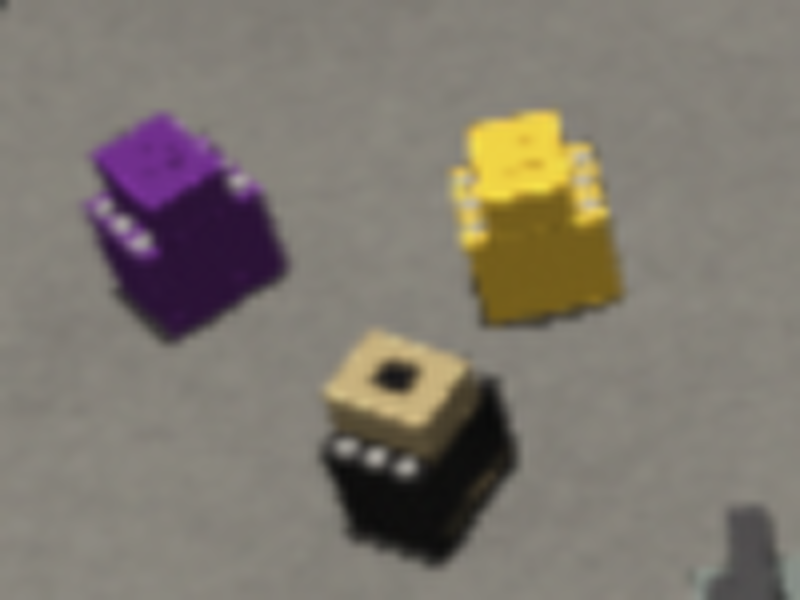

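View pics/b.png

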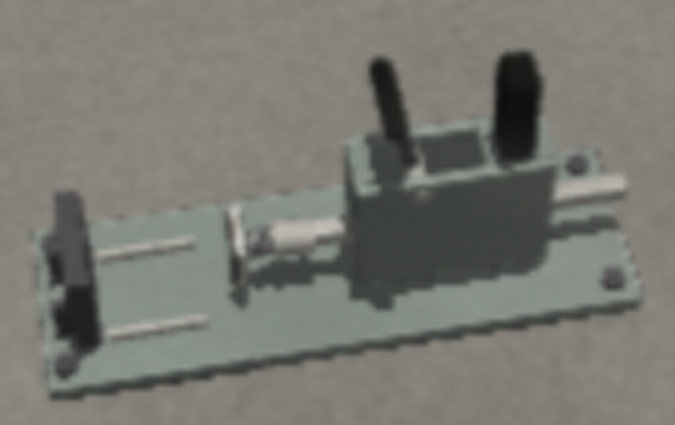

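View pics/a2.png

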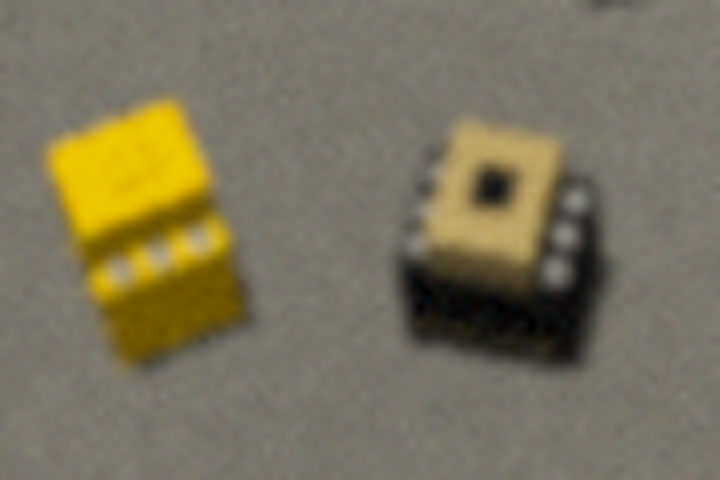

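View pics/b2.png

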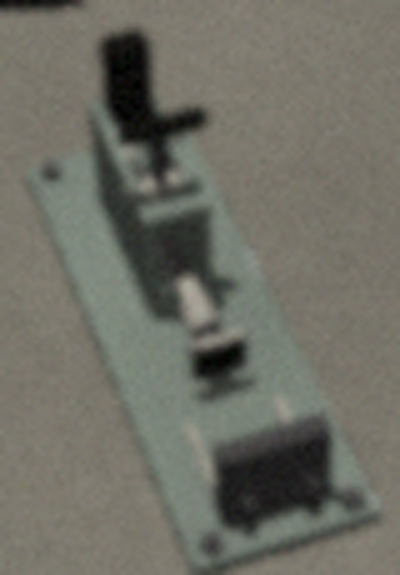

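```bash
python3 - <<'E'
from h import *
c=read_camera("scene")
A=lambda u,v:(110+u/8-.45,130+v/8-.45)
B=lambda u,v:(190+u/5-.4,155+v/5-.4)
for p in [(375,330),(472,368),(420,428),(325,390),(397,376)]:print("con",onz(c,A(*p),.072).round(4))
for p in [(48,383),(638,293),(35,235),(592,150)]:print("bed",onz(c,B(*p),.012).round(4))
print("stop top",onz(c,B(68,195),.078),onz(c,B(90,255),.078))
d=read_camera("side")
A=lambda u,v:(170+u/8-.45,255+v/8-.45)
B=lambda u,v:(205+u/5-.4,140+v/5-.4)
for p in [(460,118),(562,140),(533,265),(427,245),(493,187)]:print("con",onz(d,A(*p),.072).round(4))
for p in [(202,570),(380,515),(28,172)]:print("bed",onz(d,B(*p),.012).round(4))
E
```

```text
con [ 0.4308 -0.3405  0.072 ]
con [ 0.4497 -0.2993  0.072 ]
con [ 0.4797 -0.314   0.072 ]
con [ 0.4614 -0.354   0.072 ]
con [ 0.4541 -0.3276  0.072 ]
bed [ 0.6117 -0.1932  0.012 ]
bed [0.5421 0.1565 0.012 ]
bed [ 0.5038 -0.2145  0.012 ]
bed [0.4311 0.1343 0.012 ]
stop top [ 0.52302108 -0.18289099  0.078     ] [ 0.56635995 -0.16516356  0.078     ]
con [ 0.4474 -0.2986  0.072 ]
con [ 0.4801 -0.3124  0.072 ]
con [ 0.4649 -0.3566  0.072 ]
con [ 0.4318 -0.344   0.072 ]
con [ 0.4554 -0.3263  0.072 ]
bed [ 0.5055 -0.2171  0.012 ]
bed [ 0.6164 -0.1954  0.012 ]
bed [0.4304 0.1298 0.012 ]
```

```bash
python3 - <<'E'
from h import *
s=get_state();y=np.radians(67)
for t in [(.45,.3,.36),(.48,-.03,.36)]:print(toolmove(s,t,(np.cos(y),np.sin(y))))
E
```

```text
[array([-5.000e-04, -1.000e-04,  1.636e-01]), array([-0.3667, -0.2774, -0.1289])]
[array([-5.000e-04, -1.000e-04,  1.636e-01]), array([-0.4736, -0.591 , -0.1287])]
```

Emit:
{"fn": "arm_command", "kwargs": {
  "steps": [
    [[0,0,0],[0,0,-0.06],1],
    [[0,0,0],[-0.04,-0.03,-0.11],1],
    [[0,0,0.08],[-0.367,-0.277,-0.129],1],
    [[0,0,0.163],[-0.367,-0.277,-0.129],1],
    [[0,0,0.163],[-0.367,-0.277,-0.129],1],
    [[0,0,0.163],[-0.367,-0.277,-0.129],1],
    [[0,0,0.163],[-0.367,-0.277,-0.129],1],
    [[0,0,0.163],[-0.367,-0.277,-0.129],1],
    [[0,0,0.163],[-0.474,-0.591,-0.129],1],
    [[0,0,0.163],[-0.474,-0.591,-0.129],1],
    [[0,0,0.163],[-0.474,-0.591,-0.129],1],
    [[0,0,0.163],[-0.474,-0.591,-0.129],1]
  ]
}}

```text
time: 1.85
eef_pos: [0.4624, 0.0833, 0.3598]
tcp_rot: [0.199, 0.98, -0.0, 0.001]
contact_force: [0.7, -0.4, 1.0]
opening: 1.0
```

```bash
python3 - <<'E'
from h import *
s=get_state();y=np.radians(67)
print(s["time"],s["eef_pos"],s["contact_force"])
print(toolmove(s,(.48,-.03,.36),(np.cos(y),np.sin(y))))
E
```

```text
1.85 [0.46241001 0.08326333 0.35978565] [ 0.66804042 -0.43866727  1.02500335]
[array([-0.0001,  0.0012,  0.0009]), array([-0.0604, -0.0974, -0.0001])]
```

Emit:
{"fn": "arm_command", "kwargs": {
  "steps": [
    [[0,0,0],[-0.06,-0.097,0],1],
    [[0,0,0],[-0.06,-0.097,0],1],
    [[0,0,0],[-0.06,-0.097,0],1],
    [[0,0,0],[-0.06,-0.097,0],1]
  ]
}}

```text
time: 2.35
eef_pos: [0.4797, -0.0292, 0.3599]
tcp_rot: [0.199, 0.98, 0.0, 0.0]
contact_force: [-0.3, 0.5, 0.9]
opening: 0.999
```

```bash
python3 - <<'E'
from h import *
s=get_state();c=read_camera("wrist");import pickle;pickle.dump((s,c),open("w1.pkl","wb"))
print(s["eef_pos"],s["tcp_rot"])
cv2.imwrite("pics/w1.png",cv2.resize(c["frame"][:,:,::-1],(800,600),interpolation=cv2.INTER_CUBIC))
E
```

```text
[ 0.4796992  -0.0291675   0.35985496] [1.99183969e-01 9.79962007e-01 1.52349030e-04 4.34763376e-04]
```

View pics/w1.png

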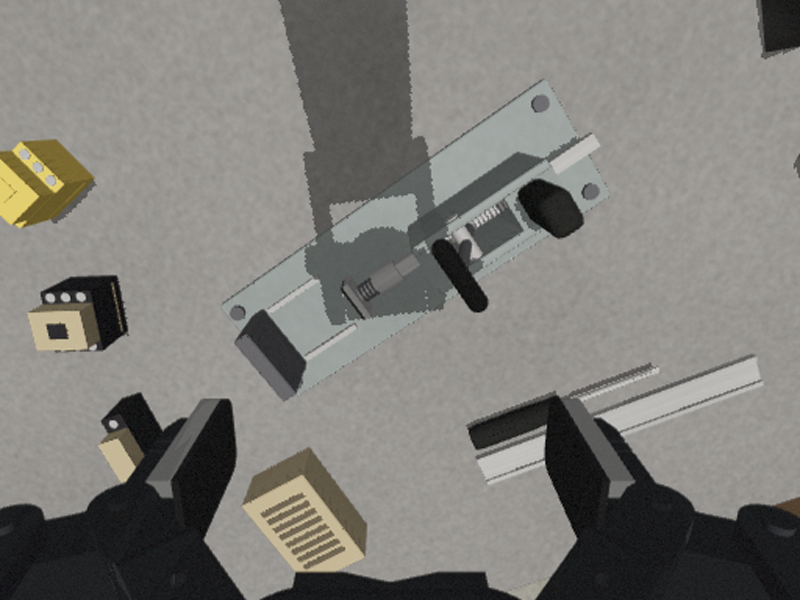

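```bash
python3 - <<'E'
from h import *
import pickle
s,c=pickle.load(open("w1.pkl","rb"))
crop(c,135,160,335,270,4,"w1b.png");crop(c,10,165,90,235,8,"w1c.png")
D=lambda u,v:((u+.5)/1.5625-.5,(v+.5)/1.5625-.5)
P=[onz(c,D(*p),.012,s) for p in [(222,303),(290,398),(607,193),(545,80)]]
for p in P:print(p.round(4))
print(np.mean(P,0)); 
for a,b in[(0,3),(1,2)]:d=P[b]-P[a];print(np.degrees(np.arctan2(d[1],d[0])),np.linalg.norm(d))
E
```

```text
[ 0.4966 -0.2123  0.012 ]
[ 0.6139 -0.1979  0.012 ]
[0.54  0.156 0.012]
[0.4281 0.134  0.012 ]
[ 0.51963844 -0.03005698  0.012     ]
101.19271740256043 0.3529739933052482
101.7908037634462 0.36147695630896004
```

View pics/w1b.png

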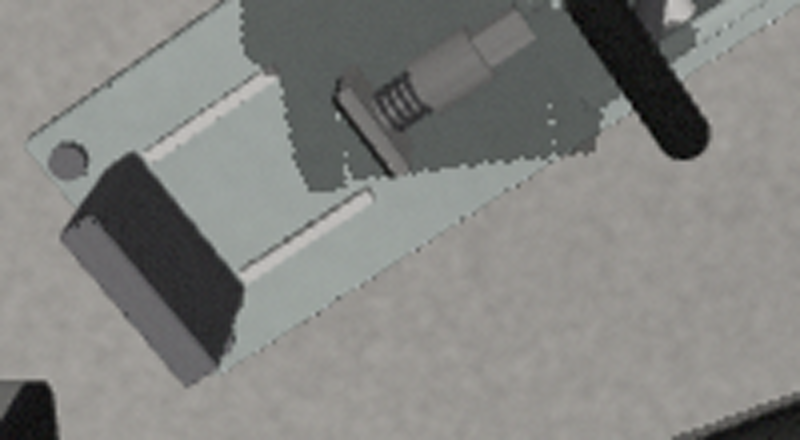

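View pics/w1c.png

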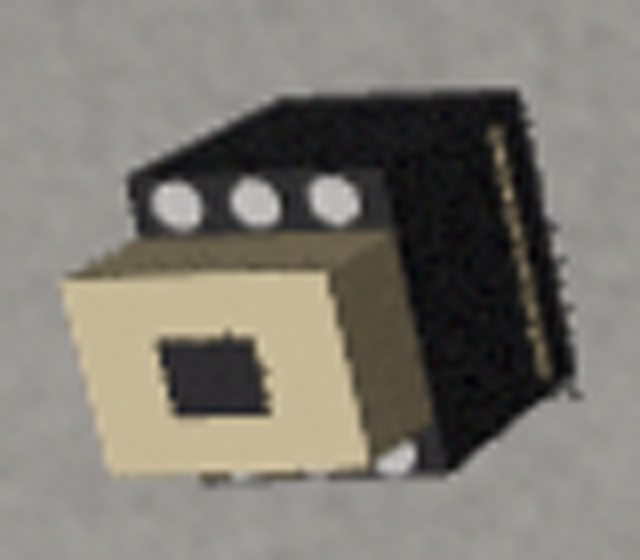

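```bash
python3 - <<'E'
from h import *
import pickle
s,c=pickle.load(open("w1.pkl","rb"))
C=lambda u,v:((u+.5)/8-.5+10,(v+.5)/8-.5+165)
W=lambda u,v:((u+.5)/4-.5+135,(v+.5)/4-.5+160)
P=[onz(c,C(*p),.072,s) for p in [(62,280),(330,270),(370,470),(108,475)]]
print("con",np.round(P,4),np.mean(P,0), onz(c,C(213,377),.072,s))
for a,b in[(0,1),(3,2),(0,3),(1,2)]:d=P[b]-P[a];print(np.degrees(np.arctan2(d[1],d[0])),np.linalg.norm(d))
cx=np.radians(101.4);X=np.array([np.cos(cx),np.sin(cx),0]);Y=np.array([-X[1],X[0],0])
O=np.array([.5205,-.0298,0])
def cl(p):d=p-O;return np.round([d@X*1e3,d@Y*1e3],1)
for n,p,z in [("lip1a",(150,158),.018),("lip1b",(268,75),.018),("lip2a",(245,275),.018),("lip2b",(368,195),.018),("stoptop",(90,218),.078),("stoptop",(218,362),.078),("stopbase",(135,152),.012),("stopbot",(243,287),.018),("padtop",(337,92),.06),("padtop",(393,172),.06),("padtop2",(348,80),.06),("padtop2",(407,165),.06)]:
    q=onz(c,W(*p),z,s);print(n,q.round(4),cl(q))
# bar ends, display coords
D=lambda u,v:((u+.5)/1.5625-.5,(v+.5)/1.5625-.5)
for p in[(441,248),(478,302),(530,190),(555,180),(575,215)]:
    print("bar/grip",onz(c,D(*p),.163,s).round(4),cl(onz(c,D(*p),.163,s)))
E
```

```text
con [[ 0.4279 -0.3415  0.072 ]
 [ 0.4438 -0.2998  0.072 ]
 [ 0.477  -0.3136  0.072 ]
 [ 0.4604 -0.3549  0.072 ]] [ 0.4522805  -0.32744412  0.072     ] [ 0.45228535 -0.32837754  0.072     ]
69.1762003561777 0.04464862472550207
68.11060542742734 0.04451993948579847
-22.439128626598766 0.03509353552764423
-22.619335011432 0.035925169091681614
lip1a [ 0.5206 -0.1724  0.018 ] [-139.8   28.1]
lip1b [ 0.5087 -0.1181  0.018 ] [-84.3  29. ]
lip2a [ 0.5772 -0.1607  0.018 ] [-139.5  -29.8]
lip2b [ 0.5658 -0.1039  0.018 ] [-81.6 -29.7]
stoptop [ 0.5172 -0.1786  0.078 ] [-145.2   32.6]
stoptop [ 0.5816 -0.1632  0.078 ] [-142.9  -33.5]
stopbase [ 0.5176 -0.1786  0.012 ] [-145.3   32.2]
stopbot [ 0.5815 -0.1636  0.018 ] [-143.2  -33.3]
padtop [ 0.5141 -0.0891  0.06  ] [-56.8  18. ]
padtop [ 0.5475 -0.0834  0.06  ] [-57.9 -15.8]
padtop2 [ 0.5117 -0.0839  0.06  ] [-51.3  19.3]
padtop2 [ 0.547 -0.078  0.06 ] [-52.5 -16.5]
bar/grip [0.4904 0.001  0.163 ] [36.2 23.4]
bar/grip [0.5342 0.0102 0.163 ] [ 36.5 -21.3]
bar/grip [0.4778 0.0652 0.163 ] [101.6  23.1]
bar/grip [0.478  0.0813 0.163 ] [117.3  19.7]
bar/grip [0.5037 0.0863 0.163 ] [117.2  -6.5]
```

```bash
python3 - <<'E'
from h import *
c=read_camera("scene");print(onz(c,(145,212),.065),onz(c,(177,147),.07))
s=get_state();y=np.radians(68)
for t in [(.4533,-.3276,.2),(.4533,-.3276,.03)]:print(toolmove(s,t,(np.cos(y),np.sin(y))))
E
```

```text
[ 0.5823595  -0.34641267  0.065     ] [ 0.32514701 -0.29320649  0.07      ]
[array([ 0.0002,  0.0012, -0.0149]), array([-0.0917, -0.2861,  0.16  ])]
[array([ 0.0002,  0.0012, -0.0149]), array([-0.0915, -0.2862,  0.33  ])]
```

Emit:
{"fn": "arm_command", "kwargs": {
  "steps": [
    [[0,0,-0.015],[-0.092,-0.286,0.05],1],
    [[0,0,-0.015],[-0.092,-0.286,0.05],1],
    [[0,0,-0.015],[-0.092,-0.286,0.1],1],
    [[0,0,-0.015],[-0.092,-0.286,0.15],1],
    [[0,0,-0.015],[-0.092,-0.286,0.2],1],
    [[0,0,-0.015],[-0.092,-0.286,0.22],1],
    [[0,0,-0.015],[-0.092,-0.286,0.22],1],
    [[0,0,-0.015],[-0.092,-0.286,0.22],1]
  ]
}}

```text
time: 3.45
eef_pos: [0.4532, -0.3257, 0.1375]
tcp_rot: [0.19, 0.982, 0.002, -0.002]
contact_force: [0.7, -0.8, 0.6]
opening: 0.999
```

```bash
python3 - <<'E'
from h import *
s=get_state();c=read_camera("wrist");import pickle;pickle.dump((s,c),open("w2.pkl","wb"))
print(s["eef_pos"],s["tcp_rot"])
y=np.radians(68)
print(toolmove(s,(.4533,-.3276,.03),(np.cos(y),np.sin(y))))
cv2.imwrite("pics/w2.png",cv2.resize(c["frame"][:,:,::-1],(800,600),interpolation=cv2.INTER_CUBIC))
E
```

```text
[ 0.45316578 -0.32571364  0.13749106] [ 0.1902133   0.98174012  0.0016666  -0.00156728]
[array([ 0.0027, -0.0037,  0.0012]), array([-0.0012, -0.002 ,  0.1075])]
```

View pics/w2.png

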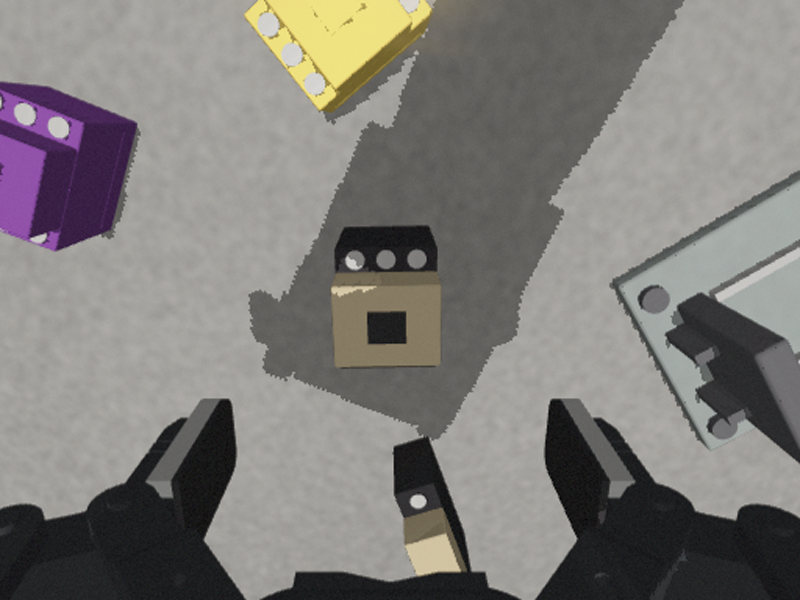

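```bash
python3 - <<'E'
from h import *
import pickle
s,c=pickle.load(open("w2.pkl","rb"))
D=lambda u,v:((u+.5)/1.5625-.5,(v+.5)/1.5625-.5)
P=[onz(c,D(*p),.072,s) for p in [(332,287),(440,286),(441,366),(335,367)]]
print(np.round(P,4),np.mean(P,0))
for a,b in[(0,1),(3,2),(0,3),(1,2)]:d=P[b]-P[a];print(np.degrees(np.arctan2(d[1],d[0])),np.linalg.norm(d))
m=np.mean(P,0);y=np.radians(67.5);print(toolmove(get_state(),(m[0],m[1],.03),(np.cos(y),np.sin(y))))
E
```

```text
[[ 0.4285 -0.3415  0.072 ]
 [ 0.4444 -0.301   0.072 ]
 [ 0.4778 -0.313   0.072 ]
 [ 0.4613 -0.3547  0.072 ]] [ 0.45300827 -0.32752719  0.072     ]
68.48599123120292 0.04348133798877083
68.5077375213276 0.04482277491008901
-21.88707245386777 0.03537817403812791
-19.71427487324927 0.03537786354972363
[array([ 0.0011, -0.0001,  0.0104]), array([ 0.0006, -0.0017,  0.1097])]
```

Emit:
{"fn": "arm_command", "kwargs": {
  "steps": [
    [[0.002,-0.003,0],[0,-0.0015,0.05],1],
    [[0.002,-0.003,0],[0,-0.0015,0.1],1],
    [[0.002,-0.003,0],[0,-0.0015,0.108],1],
    [[0.002,-0.003,0],[0,-0.0015,0.108],1],
    [[0.002,-0.003,0],[0,-0.0015,0.108],-1],
    [[0.002,-0.003,0],[0,-0.0015,0.108],-1],
    [[0.002,-0.003,0],[0,-0.0015,0.108],-1],
    [[0.002,-0.003,0],[0,-0.0015,0.108],-1],
    [[0.002,-0.003,0],[0,-0.0015,0.108],-1],
    [[0.002,-0.003,0],[0,-0.0015,0.108],-1]
  ],
  "force": 50
}}

```text
time: 4.75
eef_pos: [0.4548, -0.3285, 0.0338]
tcp_rot: [0.19, 0.982, -0.001, 0.003]
contact_force: [0.9, 1.8, 6.0]
opening: 0.52
```

Emit:
{"fn": "arm_command", "kwargs": {
  "steps": [
    [[0,0,0],[0,0,0],-1],
    [[0,0,0],[0,0,-0.02],-1],
    [[0,0,0],[0,0,-0.06],-1],
    [[0,0,0],[0,0,-0.12],-1],
    [[0,0,0],[0,0,-0.17],-1],
    [[0,0,0],[0,0,-0.17],-1],
    [[0,0,0],[0,0,-0.17],-1]
  ]
}}

```text
time: 5.62
eef_pos: [0.4531, -0.327, 0.2024]
tcp_rot: [0.19, 0.982, -0.001, 0.002]
contact_force: [-0.0, 1.0, -4.1]
opening: 0.516
```

```bash
python3 - <<'E'
from h import *
s=get_state();c=read_camera("wrist");import pickle;pickle.dump((s,c),open("w3.pkl","wb"))
print(s["eef_pos"],s["tcp_rot"],s["contact_force"])
cv2.imwrite("pics/w3.png",cv2.resize(c["frame"][:,:,::-1],(800,600),interpolation=cv2.INTER_CUBIC))
y=np.radians(11.5)
cx=np.radians(101.5);X=np.array([np.cos(cx),np.sin(cx),0]);O=np.array([.5203,-.0298,0])
b=O+X*-.1125;print(b)
for z in(.2,.06,.042):print(toolmove(s,(b[0],b[1],z),(np.cos(y),np.sin(y))))
E
```

```text
[ 0.45309576 -0.32701143  0.2023961 ] [ 1.90086044e-01  9.81765899e-01 -6.98667805e-04  1.58982453e-03] [-0.01549179  1.00553444 -4.05149511]
[ 0.54272889 -0.14004153  0.        ]
[array([0.001 , 0.0035, 0.9876]), array([-0.0134,  0.2069,  0.0023])]
[array([0.001 , 0.0035, 0.9876]), array([-0.0129,  0.207 ,  0.1423])]
[array([0.001 , 0.0035, 0.9876]), array([-0.0128,  0.207 ,  0.1603])]
```

View pics/w3.png

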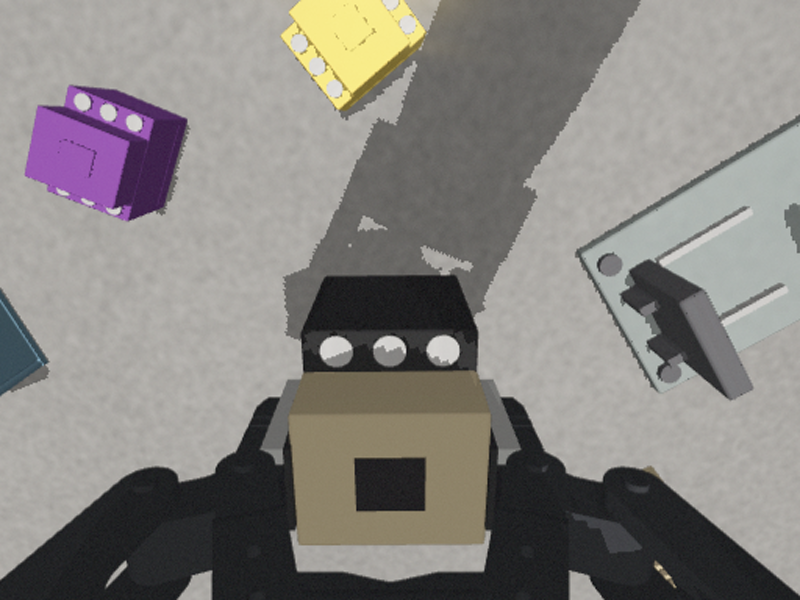

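```bash
python3 - <<'E'
from h import *
import pickle
s,c=pickle.load(open("w3.pkl","rb"))
D=lambda u,v:((u+.5)/1.5625-.5,(v+.5)/1.5625-.5)
for h in(.036,.040,.044):
  P=np.array([R.from_quat(s["tcp_rot"]).inv().apply(onz(c,D(*p),s["eef_pos"][2]+h,s)-s["eef_pos"]) for p in [(291,413),(489,413),(485,543),(297,544)]])
  print(h,np.round(P[:,:2],4).tolist(),P.mean(0).round(4),np.linalg.norm(P[0]-P[1]),np.linalg.norm(P[0]-P[3]))
P=np.array([R.from_quat(s["tcp_rot"]).inv().apply(onz(c,D(*p),s["eef_pos"][2]+.018,s)-s["eef_pos"]) for p in [(303,328),(477,328)]]);print(P)
E
```

```text
0.036 [[0.0188, -0.0227], [0.0188, 0.0215], [-0.0173, 0.0226], [-0.0176, -0.0234]] [ 0.0007 -0.0005 -0.036 ] 0.04418791096282574 0.03639013291908554
0.04 [[0.0212, -0.0218], [0.0211, 0.0207], [-0.0136, 0.0217], [-0.0138, -0.0225]] [ 0.0037 -0.0005 -0.04  ] 0.042525556484768114 0.035021131780605744
0.044 [[0.0235, -0.021], [0.0235, 0.0199], [-0.0099, 0.0209], [-0.0101, -0.0216]] [ 0.0068 -0.0005 -0.044 ] 0.04086320200671055 0.03365213064212598
[[ 0.03209118 -0.02203919 -0.0180919 ]
 [ 0.03203962  0.02093903 -0.01812471]]
```

Emit:
{"fn": "arm_command", "kwargs": {
  "steps": [
    [[0,0,0.16],[-0.013,0.05,0],-1],
    [[0,0,0.33],[-0.013,0.1,0],-1],
    [[0,0.002,0.5],[-0.013,0.15,0],-1],
    [[0.001,0.003,0.66],[-0.013,0.19,0],-1],
    [[0.001,0.003,0.82],[-0.013,0.207,0],-1],
    [[0.001,0.003,0.988],[-0.013,0.207,0.0],-1],
    [[0.001,0.003,0.988],[-0.013,0.207,0.05],-1],
    [[0.001,0.003,0.988],[-0.013,0.207,0.1],-1],
    [[0.001,0.003,0.988],[-0.013,0.207,0.1],-1],
    [[0.001,0.003,0.988],[-0.013,0.207,0.1],-1]
  ]
}}

```text
time: 6.92
eef_pos: [0.5424, -0.1396, 0.1014]
tcp_rot: [0.633, 0.774, 0.0, -0.001]
contact_force: [1.2, 0.5, -2.9]
opening: 0.521
```

```bash
cat >> h.py <<'E'
cx=np.radians(101.5);X=np.array([np.cos(cx),np.sin(cx),0]);Y=np.array([-X[1],X[0],0]);O=np.array([.5203,-.0298,0])
def cl(p):d=p-O;return np.round([d@X*1e3,d@Y*1e3,p[2]*1e3],1)
E
python3 - <<'E'
from h import *
s=get_state();c=read_camera("wrist");import pickle;pickle.dump((s,c),open("w4.pkl","wb"))
print(s["eef_pos"],s["contact_force"],cl(s["eef_pos"]))
y=np.radians(11.5);b=O+X*-.1125
print(toolmove(s,(b[0],b[1],.052),(np.cos(y),np.sin(y))))
cv2.imwrite("pics/w4.png",cv2.resize(c["frame"][:,:,::-1],(800,600),interpolation=cv2.INTER_CUBIC))
c=read_camera("scene");crop(c,180,150,300,240,6,"s4.png")
E
```

```text
[ 0.54237784 -0.1395877   0.10142318] [ 1.21772544  0.45811372 -2.92475066] [-112.     0.3  101.4]
[array([-0.0012, -0.0017, -0.0005]), array([-0.0006,  0.0003,  0.0494])]
```

View pics/w4.png

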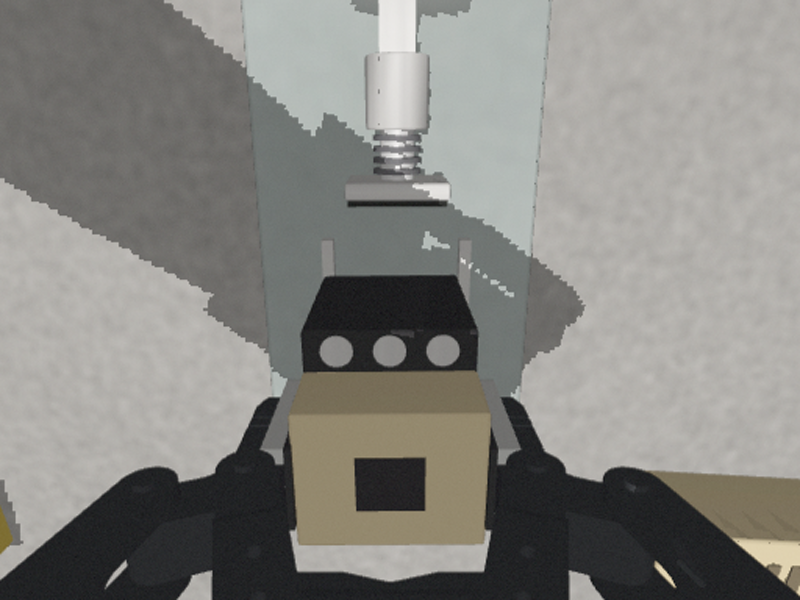

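View pics/s4.png

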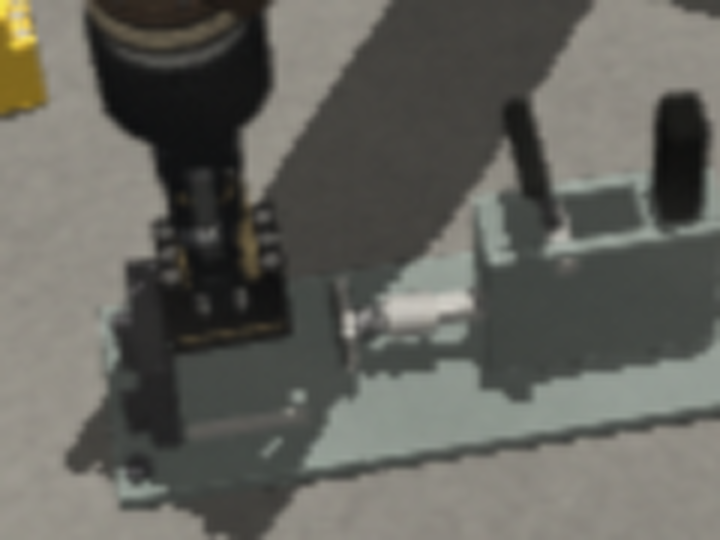

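```bash
python3 - <<'E'
from h import *
import pickle
s,c=pickle.load(open("w4.pkl","rb"))
D=lambda u,v:((u+.5)/1.5625-.5,(v+.5)/1.5625-.5)
for n,p,z in[("lipL",(333,241),.018),("lipL2",(333,274),.018),("lipR",(460,241),.018),("lipR2",(458,290),.018),("bedL",(245,10),.012),("bedR",(549,10),.012),("bedL",(266,340),.012),("bedR",(524,340),.012),("padL",(347,190),.06),("padR",(450,190),.06),("padfaceT",(398,203),.06)]:
    print(n,cl(onz(c,D(*p),z,s)))
P=[cl(onz(c,D(*p),s["eef_pos"][2]+.036,s)) for p in [(291,413),(489,413),(485,543),(297,544)]];print(P)
E
```

```text
lipL [-81.   25.7  18. ]
lipL2 [-95.6  26.2  18. ]
lipR [-81.1 -28.3  18. ]
lipR2 [-103.   -28.3   18. ]
bedL [ 8.2 57.  12. ]
bedR [  7.9 -59.9  12. ]
bedL [-129.    59.1   12. ]
bedR [-129.3  -60.5   12. ]
padL [-54.4  15.8  60. ]
padR [-54.5 -18.8  60. ]
padfaceT [-58.8  -1.4  60. ]
[array([-94.1,  23.5, 137.4]), array([-94.1, -20.8, 137.4]), array([-130.1,  -21.8,  137.4]), array([-130.3,   24.2,  137.4])]
```

Emit:
{"fn": "arm_command", "kwargs": {
  "steps": [
    [[-0.001,-0.002,0],[0,0.0022,0.02],-1],
    [[-0.001,-0.002,0],[0,0.0022,0.036],-1],
    [[-0.001,-0.002,0],[0,0.0022,0.046],-1],
    [[-0.001,-0.002,0],[0,0.0022,0.05],-1],
    [[-0.001,-0.002,0],[0,0.0022,0.05],-1],
    [[-0.001,-0.002,0],[0,0.0022,0.05],-1]
  ]
}}

```text
time: 7.78
eef_pos: [0.5466, -0.1401, 0.0543]
tcp_rot: [0.633, 0.774, 0.001, 0.003]
contact_force: [-0.2, -0.1, -3.1]
opening: 0.519
```

Emit:
{"fn": "arm_command", "kwargs": {
  "steps": [
    [[0,0,0],[0,0,0.002],-1],
    [[0,0,0],[0,0,0.002],-1]
  ]
}}

```text
time: 8.02
eef_pos: [0.5466, -0.1401, 0.0523]
tcp_rot: [0.633, 0.774, 0.001, 0.003]
contact_force: [-0.6, -1.3, -3.4]
opening: 0.521
```

```bash
python3 - <<'E'
from h import *
s=get_state();print(s["eef_pos"],s["contact_force"],cl(s["eef_pos"]))
c=read_camera("wrist");import pickle;pickle.dump((s,c),open("w5.pkl","wb"))
cv2.imwrite("pics/w5.png",cv2.resize(c["frame"][:,:,::-1],(800,600),interpolation=cv2.INTER_CUBIC))
E
```

```text
[ 0.54662508 -0.14007408  0.0523421 ] [-0.57526957 -1.34365996 -3.35200189] [-113.3   -3.8   52.3]
```

View pics/w5.png

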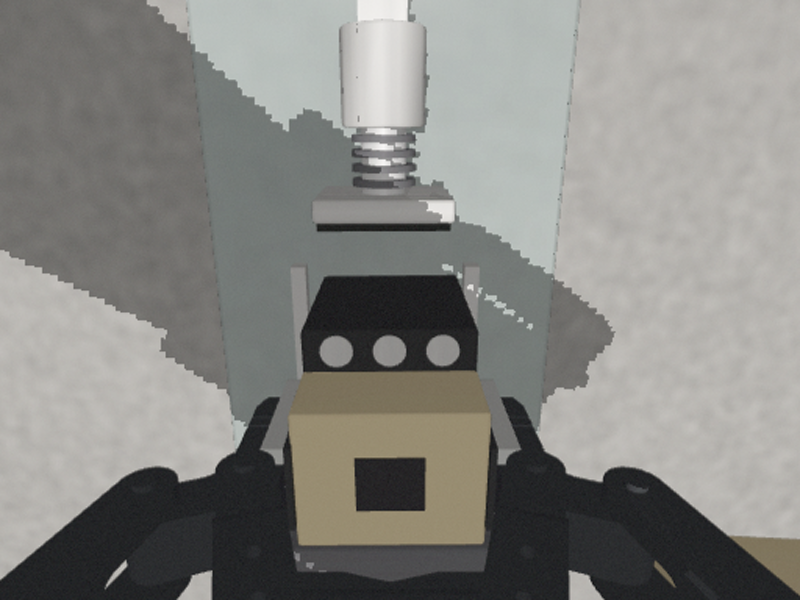

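Emit:
{"fn": "arm_command", "kwargs": {
  "steps": [
    [[0,0,0],[0,-0.001,0.003],-1],
    [[0,0,0],[0,-0.001,0.005],-1],
    [[0,0,0],[0,-0.001,0.005],-1]
  ]
}}

```text
time: 8.45
eef_pos: [0.5454, -0.1402, 0.0469]
tcp_rot: [0.633, 0.774, 0.0, 0.003]
contact_force: [-0.1, -0.1, -3.5]
opening: 0.521
```

Emit:
{"fn": "arm_command", "kwargs": {
  "steps": [
    [[0,0,0],[0,0,0.002],-1],
    [[0,0,0],[0,0,0.003],-1],
    [[0,0,0],[0,0,0.003],-1]
  ]
}}

```text
time: 8.82
eef_pos: [0.5459, -0.1403, 0.0459]
tcp_rot: [0.633, 0.774, 0.0, 0.002]
contact_force: [-2.9, 1.6, 6.2]
opening: 0.52
```

Emit:
{"fn": "arm_command", "kwargs": {
  "steps": [
    [[0,0,0],[0,0,-0.001],-0.5],
    [[0,0,0],[0,0,-0.001],0.3],
    [[0,0,0],[0,0,-0.001],0.6],
    [[0,0,0],[0,0,-0.001],0.6],
    [[0,0,0],[0,0,-0.03],0.6],
    [[0,0,0],[0,0,-0.08],0.6],
    [[0,0,0],[0,0,-0.13],0.6],
    [[0,0,0],[0,0,-0.18],0.6],
    [[0,0,0],[0,0,-0.18],0.6],
    [[0,0,0],[0,0,-0.18],0.6]
  ]
}}

```text
time: 10.07
eef_pos: [0.5448, -0.1397, 0.2253]
tcp_rot: [0.633, 0.774, 0.0, 0.002]
contact_force: [-0.1, -0.4, -0.3]
opening: 0.801
```

```bash
python3 - <<'E'
from h import *
s=get_state();print(s["eef_pos"],s["contact_force"],cl(s["eef_pos"]))
c=read_camera("wrist");import pickle;pickle.dump((s,c),open("w6.pkl","wb"))
cv2.imwrite("pics/w6.png",cv2.resize(c["frame"][:,:,::-1],(800,600),interpolation=cv2.INTER_CUBIC))
E
```

```text
[ 0.54479515 -0.13973848  0.22534891] [-0.06134623 -0.42719175 -0.2659526 ] [-112.6   -2.1  225.3]
```

View pics/w6.png

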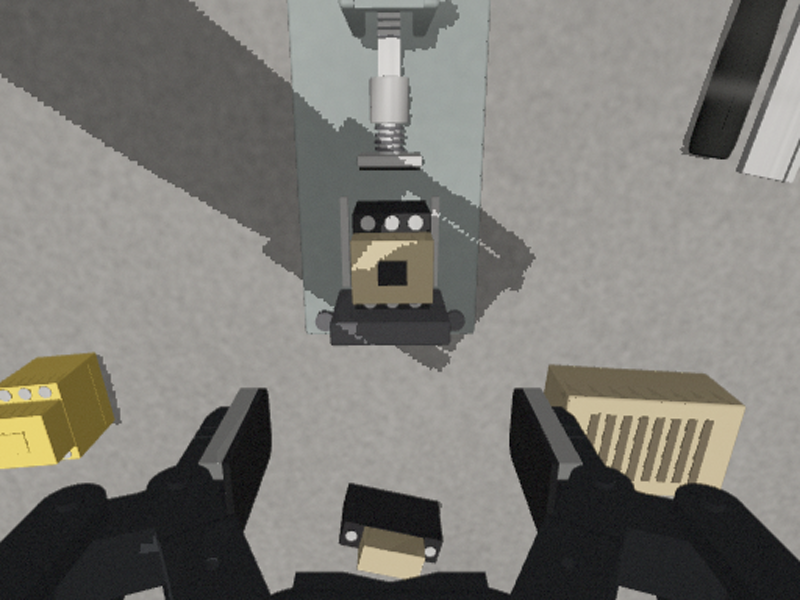

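```bash
python3 - <<'E'
from h import *
s=get_state();y=np.radians(11.5)
for x,z in((2,.225),(2,.142)):
    t=O+X*x*1e-3-Y*.001;t[2]=z;print(t,toolmove(s,t,(np.cos(y),np.sin(y))))
E
```

```text
[ 0.52088119 -0.02764078  0.225     ] [array([ 0.0012,  0.0017, -0.0004]), array([ 0.1143, -0.0007, -0.001 ])]
[ 0.52088119 -0.02764078  0.142     ] [array([ 0.0012,  0.0017, -0.0004]), array([ 0.1144, -0.0008,  0.082 ])]
```

Emit:
{"fn": "arm_command", "kwargs": {
  "steps": [
    [[0,0,0],[0.05,-0.001,-0.01],-1],
    [[0,0,0],[0.1,-0.001,-0.01],-1],
    [[0.001,0.002,0],[0.114,-0.001,0],-1],
    [[0.001,0.002,0],[0.114,-0.001,0],-1],
    [[0.001,0.002,0],[0.114,-0.001,0.04],-1],
    [[0.001,0.002,0],[0.114,-0.001,0.07],-1],
    [[0.001,0.002,0],[0.114,-0.001,0.082],-1],
    [[0.001,0.002,0],[0.114,-0.001,0.082],-1],
    [[0.001,0.002,0],[0.114,-0.001,0.082],-1]
  ]
}}

```text
time: 11.25
eef_pos: [0.5218, -0.0288, 0.1434]
tcp_rot: [0.633, 0.774, 0.001, 0.001]
contact_force: [0.6, -0.6, 0.3]
opening: 0.0
```

```bash
cat > st.py <<'E'
from h import *
import sys,pickle
s=get_state();print(s["time"],"clamp",cl(s["eef_pos"]),"Fclamp",np.round([s["contact_force"]@X,s["contact_force"]@Y,s["contact_force"][2]],2),s["opening"])
if len(sys.argv)>1:
    n=sys.argv[1]
    c=read_camera("scene");pickle.dump(c,open(n+".pkl","wb"));crop(c,190,150,325,240,6 if 135*6<800 else 5,n+"s.png")
    c=read_camera("wrist");cv2.imwrite(f"pics/{n}w.png",cv2.resize(c["frame"][:,:,::-1],(800,600),interpolation=cv2.INTER_CUBIC))
E
python3 st.py p0
```

```text
11.25 clamp [  0.7  -1.7 143.4] Fclamp [-0.71 -0.45  0.31] 0.00010145673406742676
```

View pics/p0s.png

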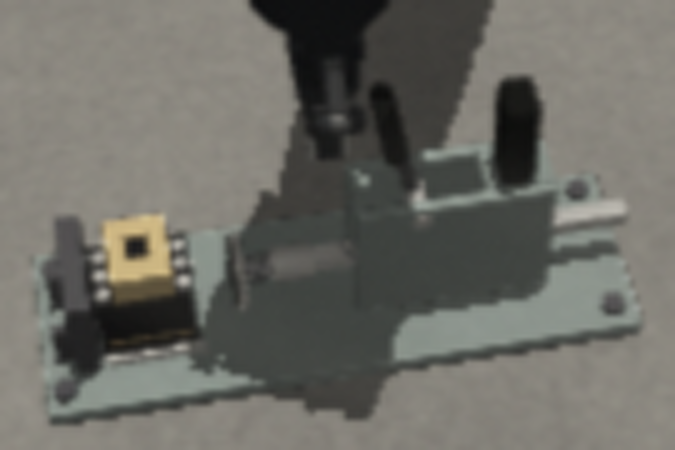

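View pics/p0w.png

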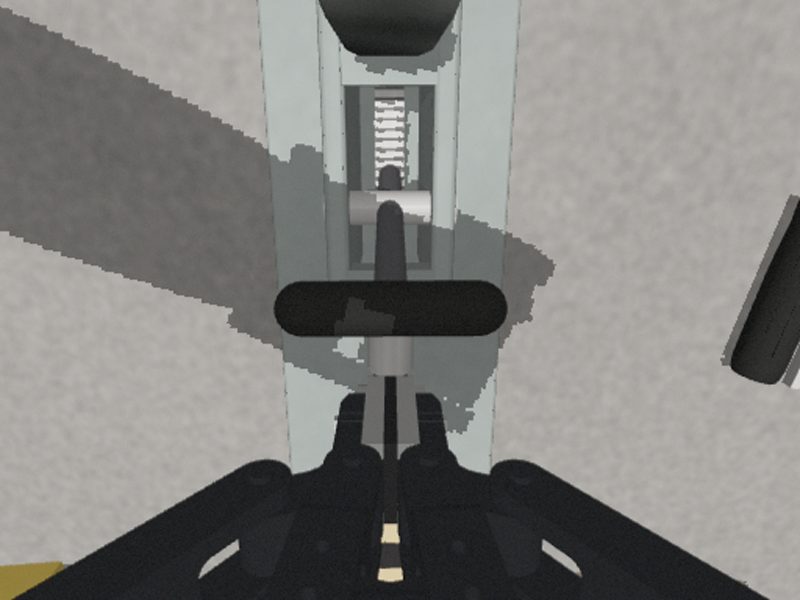

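Emit:
{"fn": "arm_command", "kwargs": {
  "steps": [
    [[0,0,0],[0.01,0,0],-1],
    [[0,0,0],[0.016,0,0],-1],
    [[0,0,0],[0.02,0,0],-1],
    [[0,0,0],[0.024,0,0],-1],
    [[0,0,0],[0.024,0,0],-1]
  ]
}}

```text
time: 11.98
eef_pos: [0.5176, -0.005, 0.1442]
tcp_rot: [0.633, 0.774, 0.001, 0.002]
contact_force: [1.2, -3.0, 2.4]
opening: 0.001
```

```bash
python3 st.py p1
```

```text
11.975 clamp [ 24.8  -2.3 144.2] Fclamp [-3.16 -0.62  2.42] 0.0006307781801681999
```

View pics/p1w.png

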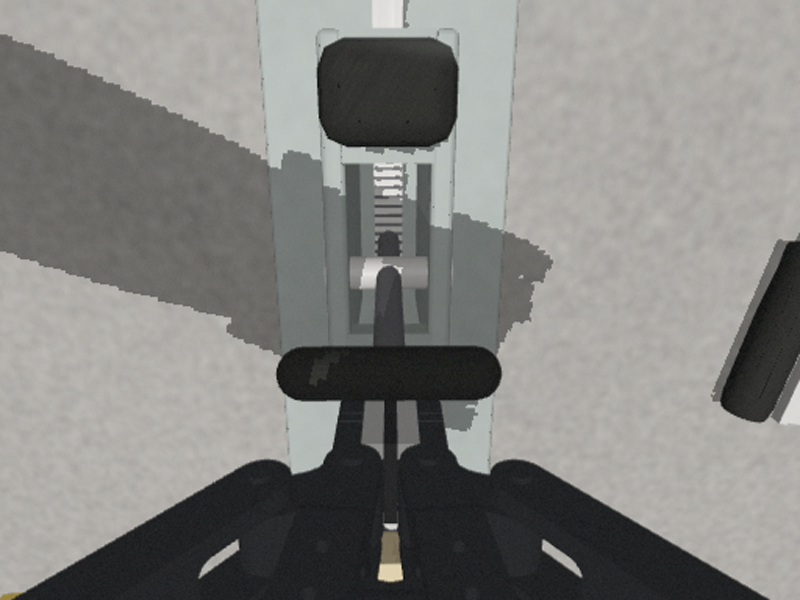

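Emit:
{"fn": "arm_command", "kwargs": {
  "steps": [
    [[0,0,0],[0.004,0,0],-1],
    [[0,0,0],[0.008,0,0],-1],
    [[0,0,0],[0.012,0,0],-1],
    [[0,0,0],[0.016,0,0],-1],
    [[0,0,0],[0.019,0,0],-1],
    [[0,0,0],[0.019,0,0],-1]
  ]
}}

```text
time: 12.82
eef_pos: [0.5142, 0.013, 0.1444]
tcp_rot: [0.633, 0.774, 0.001, 0.003]
contact_force: [1.3, -4.7, 3.5]
opening: -0.004
```

```bash
python3 st.py p2
```

```text
12.825 clamp [ 43.2  -2.5 144.4] Fclamp [-4.9  -0.29  3.5 ] -0.0037114562620842516
```

View pics/p2w.png

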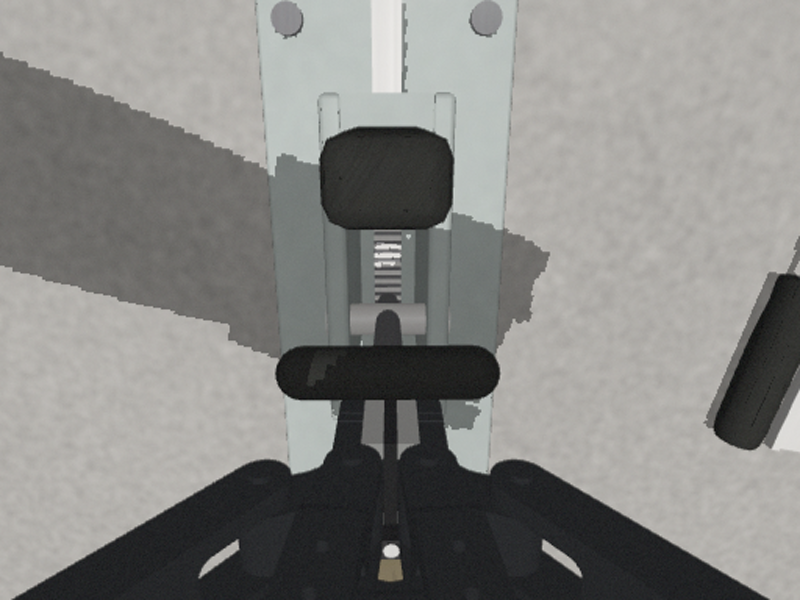

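View pics/p2s.png

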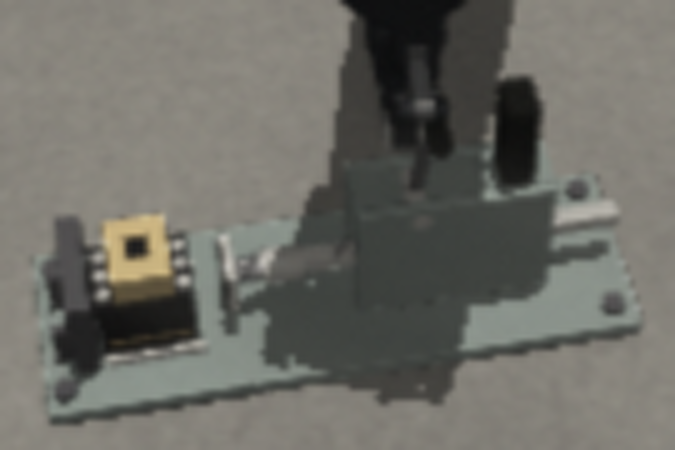

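Emit:
{"fn": "arm_command", "kwargs": {
  "steps": [
    [[0,0,0],[0.003,0,0],-1],
    [[0,0,0],[0.005,0,0],-1],
    [[0,0,0],[0.005,0,0],-1]
  ]
}}

```text
time: 13.3
eef_pos: [0.5132, 0.0174, 0.144]
tcp_rot: [0.633, 0.774, 0.001, 0.003]
contact_force: [1.6, -5.9, 1.8]
opening: -0.002
```

```bash
python3 st.py
```

```text
13.3 clamp [ 47.7  -2.5 144. ] Fclamp [-6.14 -0.36  1.84] -0.0022593650647320697
```

Emit:
{"fn": "arm_command", "kwargs": {
  "steps": [
    [[0,0,0],[0.002,0,0],-1],
    [[0,0,0],[0.002,0,0],-1]
  ]
}}

```text
time: 13.55
eef_pos: [0.5131, 0.0182, 0.144]
tcp_rot: [0.633, 0.774, -0.0, 0.004]
contact_force: [1.6, -7.4, 2.9]
opening: 0.006
```

```bash
python3 st.py p3
```

```text
13.55 clamp [ 48.4  -2.5 144. ] Fclamp [-7.58 -0.08  2.86] 0.006130645207295974
```

Emit:
{"fn": "arm_command", "kwargs": {
  "steps": [
    [[0,0,0],[-0.012,0,0],-1],
    [[0,0,0],[-0.024,0,0],-1],
    [[0,0,0],[-0.034,0,0],-1],
    [[0,0,0],[-0.034,0,0],-1],
    [[0,0,0],[-0.034,0,0],-1]
  ]
}}

```text
time: 14.28
eef_pos: [0.5196, -0.0148, 0.1439]
tcp_rot: [0.633, 0.774, -0.0, 0.004]
contact_force: [0.7, 0.4, -0.8]
opening: -0.005
```

```bash
python3 st.py p4
```

```text
14.275 clamp [ 14.8  -2.3 143.9] Fclamp [ 0.24 -0.78 -0.76] -0.005096844503950241
```

View pics/p4w.png

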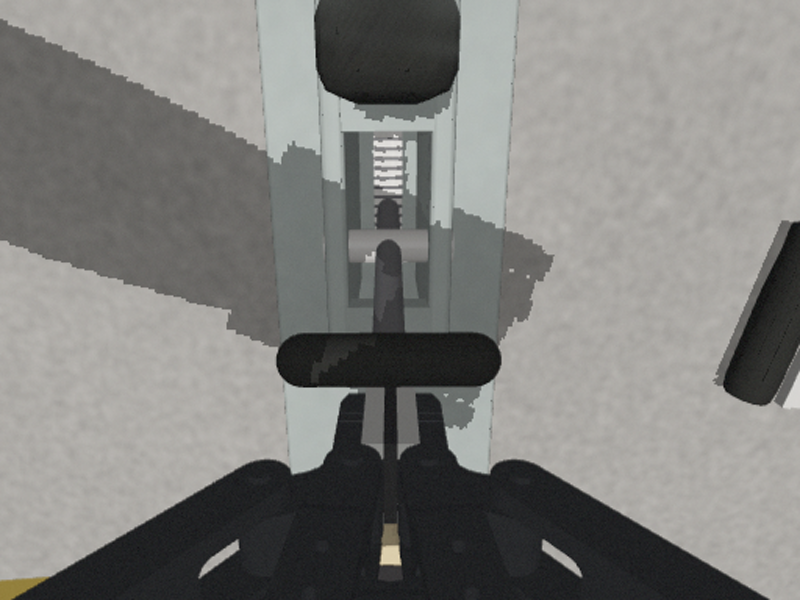

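View pics/p4s.png

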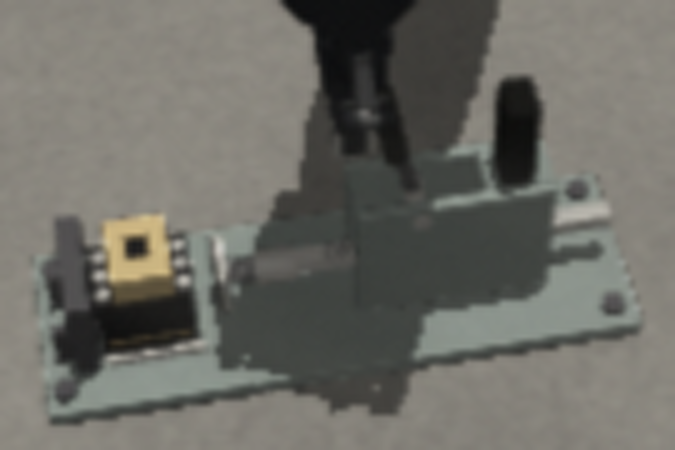

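Emit:
{"fn": "arm_command", "kwargs": {
  "steps": [
    [[0,0,0],[0.008,0,0],-1],
    [[0,0,0],[0.014,0,0],-1],
    [[0,0,0],[0.02,0,0],-1],
    [[0,0,0],[0.026,0,0],-1],
    [[0,0,0],[0.032,0,0],-1],
    [[0,0,0],[0.0335,0,0],-1],
    [[0,0,0],[0.0335,0,0],-1]
  ]
}}

```text
time: 15.25
eef_pos: [0.5143, 0.017, 0.1455]
tcp_rot: [0.632, 0.775, -0.001, 0.007]
contact_force: [0.9, -6.6, 2.7]
opening: 0.0
```

```bash
python3 st.py p5
```

```text
15.25 clamp [ 47.1  -3.5 145.5] Fclamp [-6.62  0.46  2.69] 2.60186239931131e-05
```

View pics/p5s.png

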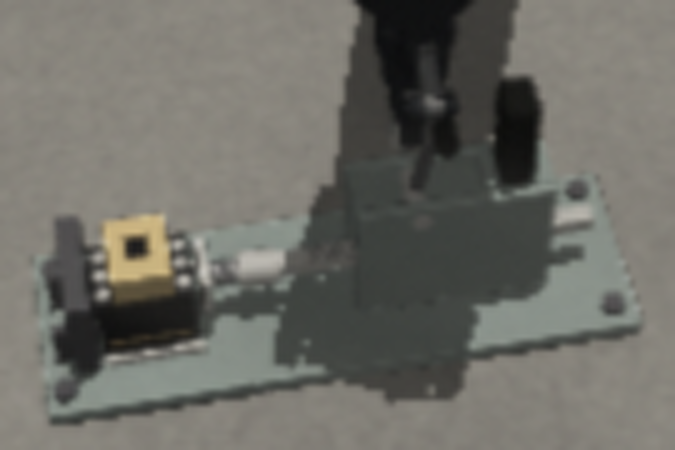

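```bash
python3 - <<'E'
from h import *
import pickle
for n in["p0","p2","p4","p5"]:
    c=pickle.load(open(n+".pkl","rb"))
    im=c["frame"].astype(float).mean(2)
    # profile along rod axis line: clamp y=-1, z=.045, x 125..200
    xs=np.arange(125,195,.5);v=[]
    for x in xs:
        p=O+X*x*1e-3-Y*.001;p[2]=.047;u=proj(c,p);v.append(cv2.getRectSubPix(im.astype(np.float32),(1,1),(float(u[0]),float(u[1])))[0,0])
    v=np.array(v);lvl=(v[20:40].max()+np.median(v[-10:]))/2
    i=np.where(v>150)[0]
    g=np.gradient(cv2.GaussianBlur(v.reshape(1,-1),(9,1),1.5).ravel());k=np.argmin(g[10:])+10
    print(n,v[::8].round(0),"edge",xs[k])
E
```

```text
p0 [ 69.  69.  73. 113. 162. 175. 175. 175. 175. 174. 176. 177. 177. 177.
 163. 139. 131. 131.] edge 182.0
p2 [ 68.  68.  71. 111. 159. 172. 172. 172. 172. 171. 173. 173. 169. 148.
 129. 128. 129. 128.] edge 176.0
p4 [ 68.  68.  72. 113. 161. 174. 174. 174. 174. 173. 175. 169. 143. 129.
 129. 129. 130. 130.] edge 172.5
p5 [ 67.  67.  71. 111. 159. 172. 172. 172. 169. 155. 140. 127. 123. 127.
 128. 128. 129. 129.] edge 160.0
```

Emit:
{"fn": "arm_command", "kwargs": {
  "steps": [
    [[0,0,0],[-0.012,0,0],-1],
    [[0,0,0],[-0.024,0,0],-1],
    [[0,-0.004,0],[-0.033,-0.001,0.001],-1],
    [[0,-0.004,0],[-0.033,-0.001,0.001],-1],
    [[0,-0.004,0],[-0.033,-0.001,0.001],-1]
  ]
}}

```text
time: 15.98
eef_pos: [0.5198, -0.0153, 0.1447]
tcp_rot: [0.632, 0.775, -0.002, 0.008]
contact_force: [0.5, 0.6, 0.8]
opening: 0.005
```

Emit:
{"fn": "arm_command", "kwargs": {
  "steps": [
    [[0,0,0],[0.008,0,0],-1],
    [[0,0,0],[0.014,0,0],-1],
    [[0,0,0],[0.02,0,0],-1],
    [[0,0,0],[0.02,0,0],-1]
  ]
}}

```text
time: 16.48
eef_pos: [0.5171, 0.0034, 0.1464]
tcp_rot: [0.631, 0.775, -0.002, 0.011]
contact_force: [0.0, -5.1, 5.2]
opening: -0.002
```

```bash
cat > ed.py <<'E'
from h import *
import sys,pickle
for n in sys.argv[1:]:
    c=pickle.load(open(n+".pkl","rb"))
    im=c["frame"].astype(np.float32).mean(2);xs=np.arange(125,195,.5);v=[]
    for x in xs:
        p=O+X*x*1e-3-Y*.001;p[2]=.047;u=proj(c,p);v.append(cv2.getRectSubPix(im,(1,1),(float(u[0]),float(u[1])))[0,0])
    g=np.gradient(cv2.GaussianBlur(np.array(v).reshape(1,-1),(9,1),1.5).ravel());k=np.argmin(g[10:])+10
    print(n,"ram travel",182-xs[k])
E
python3 st.py p6; python3 ed.py p6
```

```text
16.475 clamp [ 33.2  -3.4 146.4] Fclamp [-5.05  1.    5.17] -0.0018646891426203954
p6 ram travel 25.0
```

View pics/p6s.png

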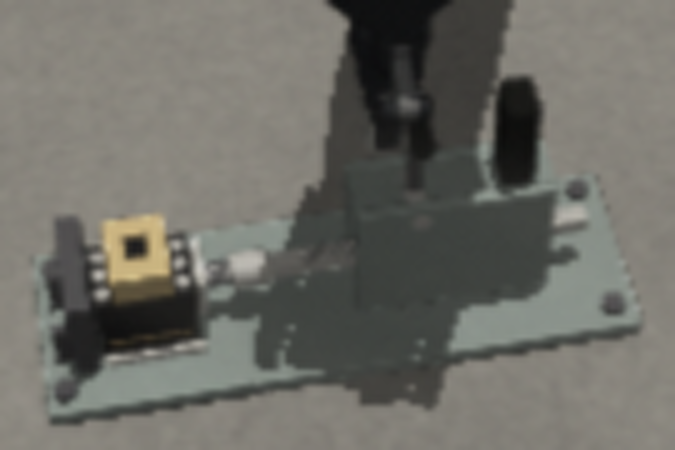

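Emit:
{"fn": "arm_command", "kwargs": {
  "steps": [
    [[0,0,0],[0.003,0,0],-1],
    [[0,0,0],[0.005,0,0],-1],
    [[0,0,0],[0.005,0,0],-1]
  ]
}}

```text
time: 16.95
eef_pos: [0.5164, 0.0071, 0.1469]
tcp_rot: [0.631, 0.776, -0.003, 0.012]
contact_force: [-0.1, -6.4, 1.4]
opening: 0.001
```

```bash
python3 st.py p7; python3 ed.py p7; python3 -c "
from h import *
y=np.radians(11.5);s=get_state();print(toolmove(s,s['eef_pos'],(np.cos(y),np.sin(y))))"
```

```text
16.95 clamp [ 37.   -3.5 146.9] Fclamp [-6.28  1.37  1.39] 0.0007741101019039098
p7 ram travel 25.5
[array([0.0103, 0.0233, 0.0043]), array([0., 0., 0.])]
```

Emit:
{"fn": "arm_command", "kwargs": {
  "steps": [
    [[0.004,0.01,0],[0.003,0,0.001],-1],
    [[0.008,0.02,0],[0.006,0,0.002],-1],
    [[0.008,0.02,0],[0.006,0,0.002],-1]
  ]
}}

```text
time: 17.42
eef_pos: [0.5159, 0.0116, 0.1463]
tcp_rot: [0.63, 0.776, -0.002, 0.004]
contact_force: [-1.3, -6.4, 3.2]
opening: 0.001
```

```bash
python3 st.py p8; python3 ed.py p8
```

```text
17.425 clamp [ 41.4  -3.9 146.3] Fclamp [-6.01  2.52  3.16] 0.0008677569018891495
p8 ram travel 28.5
```

View pics/p8s.png

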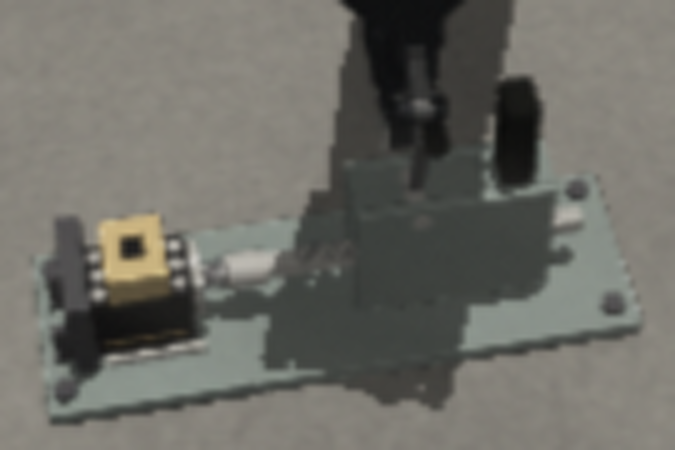

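Emit:
{"fn": "arm_command", "kwargs": {
  "steps": [
    [[0,0,0],[0.003,0,0.0],-1],
    [[0,0,0],[0.005,0,0.0],-1],
    [[0,0,0],[0.005,0,0],-1]
  ]
}}

```text
time: 17.9
eef_pos: [0.5153, 0.0142, 0.1464]
tcp_rot: [0.63, 0.777, -0.004, 0.007]
contact_force: [0.8, -10.5, -1.2]
opening: 0.001
```

```bash
python3 st.py p9; python3 ed.py p9
```

```text
17.9 clamp [ 44.2  -3.8 146.4] Fclamp [-10.43   1.27  -1.19] 0.0013950544759995295
p9 ram travel 28.5
```

View pics/p9s.png

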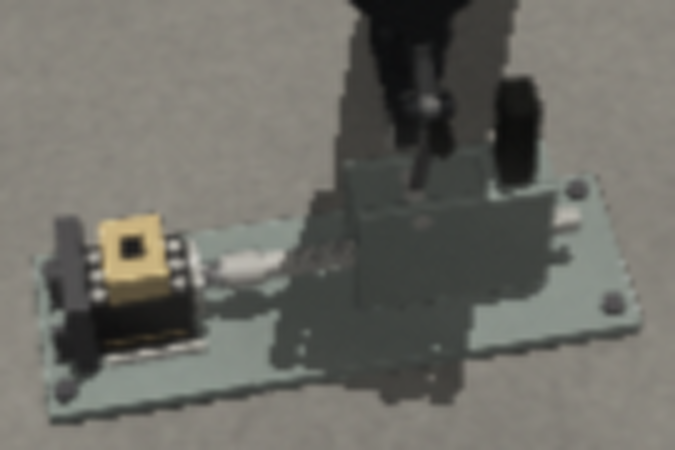

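View pics/p9w.png

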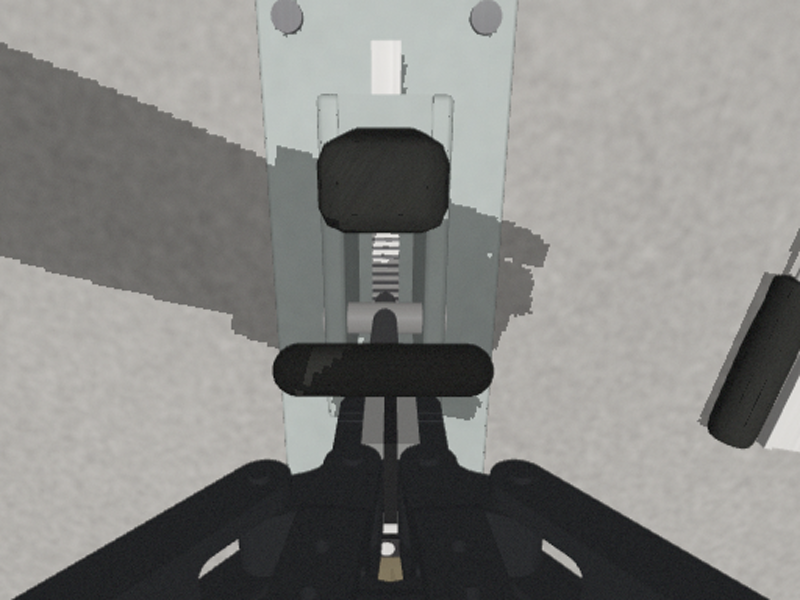

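Emit:
{"fn": "arm_command", "kwargs": {
  "steps": [
    [[0,0,0],[0,0,0],-1],
    [[0,0,0],[0,0,0],-1]
  ]
}}

```text
time: 18.25
eef_pos: [0.5155, 0.0129, 0.1465]
tcp_rot: [0.629, 0.777, -0.005, 0.009]
contact_force: [1.2, -7.2, -1.1]
opening: 0.002
```

```bash
for i in 1 2 3 4 ; do python3 st.py; done; sleep 0; python3 st.py p10;python3 ed.py p10; python3 - <<'E'
import cv2
for n in["p5","p6","p7","p8","p9","p10"]:
    im=cv2.imread(f"pics/{n}w.png",0).astype(float)
    col=im[0:100,376:396].mean(1);import numpy as np
    print(n,np.argmax(np.diff(col[:92])),col[::10].round(0))
E
```

```text
18.25 clamp [ 42.8  -3.8 146.5] Fclamp [-7.28  0.23 -1.13] 0.0015780381191074068
18.25 clamp [ 42.8  -3.8 146.5] Fclamp [-7.28  0.23 -1.13] 0.0015780381191074068
18.25 clamp [ 42.8  -3.8 146.5] Fclamp [-7.28  0.23 -1.13] 0.0015780381191074068
18.25 clamp [ 42.8  -3.8 146.5] Fclamp [-7.28  0.23 -1.13] 0.0015780381191074068
18.25 clamp [ 42.8  -3.8 146.5] Fclamp [-7.28  0.23 -1.13] 0.0015780381191074068
p10 ram travel 28.5
p5 25 [191. 192. 192. 227. 227. 227. 227. 227. 226. 226.]
p6 85 [227. 227. 228. 228. 227. 228. 191. 190. 189.  46.]
p7 8 [194. 228. 228. 229. 228. 228. 228. 191. 192. 190.]
p8 30 [192. 193. 191. 192. 227. 228. 228. 228. 227. 190.]
p9 39 [192. 192. 191. 192. 211. 227. 228. 227. 226. 227.]
p10 34 [192. 193. 192. 192. 227. 228. 227. 227. 227. 190.]
```

```bash
cat >> st.py <<'E'
    pickle.dump((s,c),open(n+"w.pkl","wb"))
    g=c["frame"].mean(2)[:, 241:254].mean(1)
    d=np.diff(g[:70]);i=int(np.argmax(d));
    # subpixel
    w=d[max(i-1,0):i+2];k=max(i-1,0)+np.sum(w*np.arange(len(w)))/w.sum()+.5
    q=onz(c,(247.5,k),.05,s);print("tail row",round(k,2),d[i].round(0),"tail clamp",cl(q))
    # housing rear edge reference (z .105, x=130)
    y=np.radians(11.5);print(toolmove(s,s['eef_pos'],(np.cos(y),np.sin(y)))[0])
E
python3 - <<'E'
E
echo
```

Emit:
{"fn": "arm_command", "kwargs": {
  "steps": [
    [[0.003,0.01,0],[0.003,0,0.001],-1],
    [[0.006,0.015,0],[0.006,0,0.002],-1],
    [[0.006,0.015,0],[0.006,0,0.002],-1],
    [[0.006,0.015,0],[0.006,0,0.002],-1]
  ]
}}

```text
time: 18.85
eef_pos: [0.5151, 0.0155, 0.1461]
tcp_rot: [0.628, 0.778, -0.006, 0.005]
contact_force: [-1.8, -12.5, 3.9]
opening: 0.0
```

```bash
python3 st.py p11;python3 ed.py p11
```

```text
18.85 clamp [ 45.5  -3.9 146.1] Fclamp [-11.89   4.25   3.89] 0.0004726517608359005
tail row 29.78 25.0 tail clamp [151.6  -0.2  50. ]
[-0.003   0.0143  0.0118]
p11 ram travel 31.0
```

View pics/p11s.png

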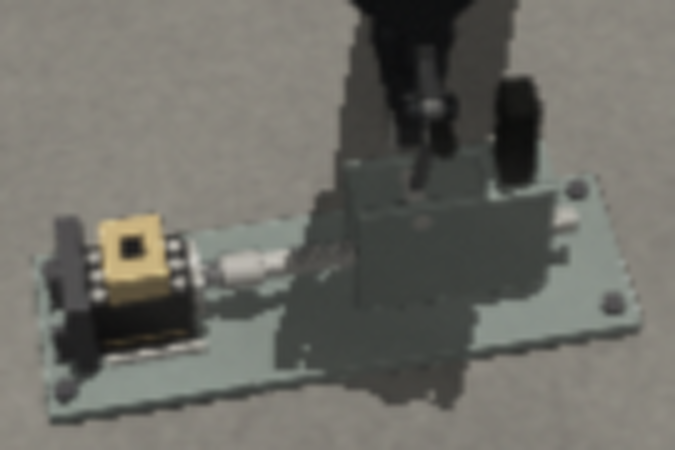

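View pics/p11w.png

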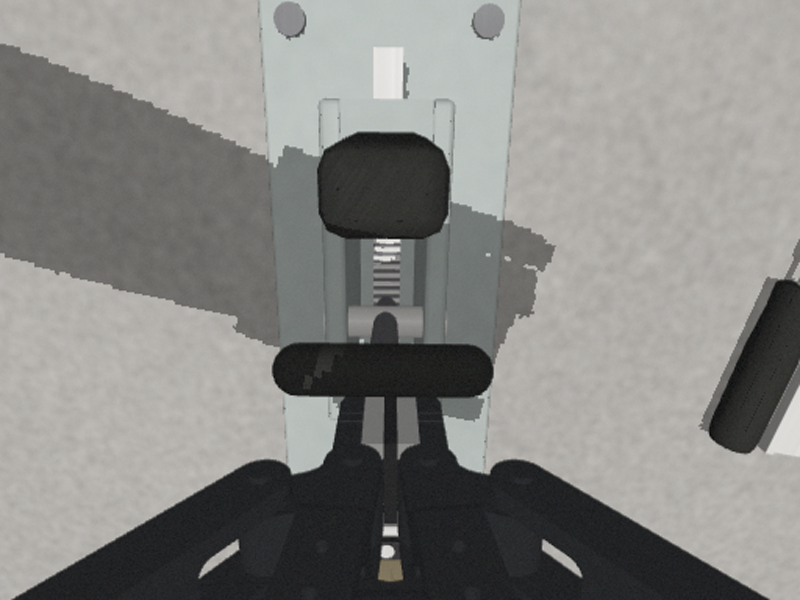

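Emit:
{"fn": "arm_command", "kwargs": {
  "steps": [
    [[0,0,0],[-0.01,0,0],-1],
    [[0,0.005,0.005],[-0.02,0,0.002],-1],
    [[0,0.01,0.01],[-0.03,-0.002,0.003],-1],
    [[-0.003,0.012,0.012],[-0.031,-0.002,0.003],-1],
    [[-0.003,0.012,0.012],[-0.031,-0.002,0.003],-1]
  ]
}}

```text
time: 19.58
eef_pos: [0.5194, -0.0149, 0.1433]
tcp_rot: [0.633, 0.774, -0.001, 0.0]
contact_force: [0.9, -0.6, 0.2]
opening: -0.001
```

```bash
python3 st.py p12;python3 ed.py p12
```

```text
19.575 clamp [ 14.8  -2.1 143.3] Fclamp [-0.77 -0.72  0.19] -0.0005885837229731841
tail row 66.73 67.0 tail clamp [1.004e+02 1.000e-01 5.000e+01]
[-0.0003  0.0012 -0.0005]
p12 ram travel 26.0
```

View pics/p12s.png

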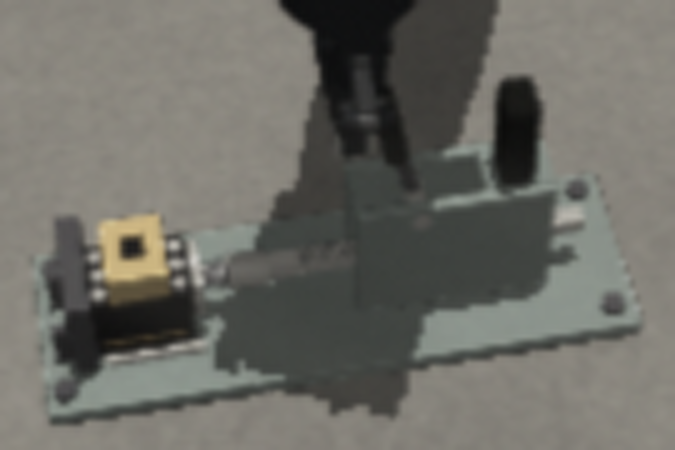

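View pics/p12w.png

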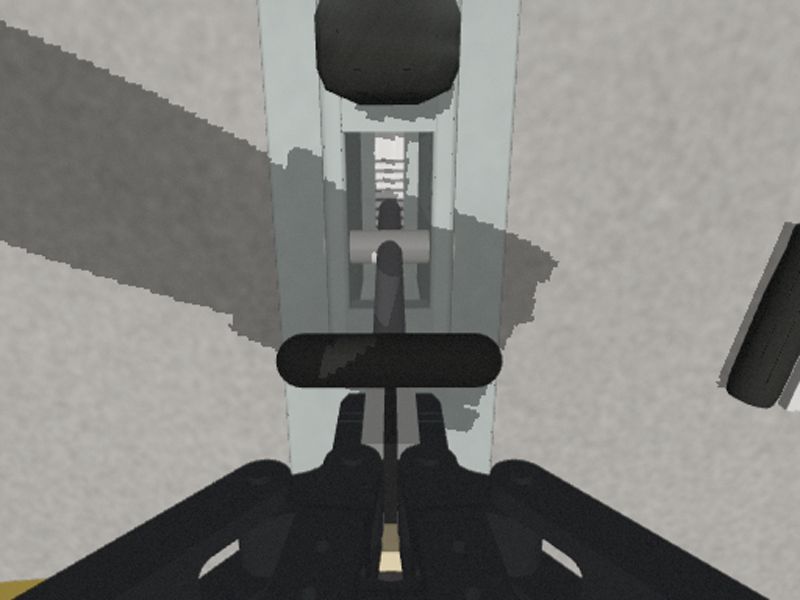

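Emit:
{"fn": "arm_command", "kwargs": {
  "steps": [
    [[0,0,0],[0,0,-0.055],-1],
    [[0,0,0],[0,0,-0.06],-1],
    [[0,0,0],[0.03,0,-0.06],-1],
    [[0,0,0],[0.03,0,-0.06],-1],
    [[0,0,0],[0.03,0,-0.06],-1]
  ]
}}

```text
time: 20.3
eef_pos: [0.5133, 0.0147, 0.2028]
tcp_rot: [0.632, 0.775, -0.001, 0.0]
contact_force: [0.5, 0.3, -0.7]
opening: -0.004
```

```bash
python3 st.py p13;python3 ed.py p13
```

```text
20.3 clamp [ 45.   -2.  202.8] Fclamp [ 0.24 -0.58 -0.66] -0.004099963314238229
tail row 10.51 24.0 tail clamp [172.4   0.6  50. ]
[-0.0009  0.0017  0.0008]
p13 ram travel 26.0
```

View pics/p13w.png

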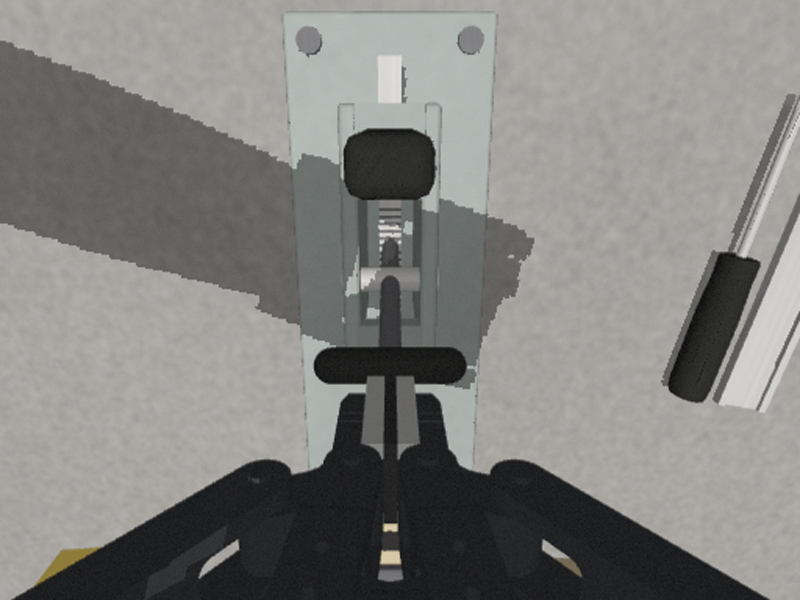

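```bash
python3 - <<'E'
from h import *
import pickle
D=lambda u,v:((u+.5)/1.5625-.5,(v+.5)/1.5625-.5)
for n,tail,b1,b2,he,bed in[("p11",(388,46.5),(290,20),(488,21),(388,98.5),None),("p13",(390,55),(308,40),(470,40),(390,103),(390,12.5))]:
    s,c=pickle.load(open(n+"w.pkl","rb"))
    g=c["frame"].mean(2)[:, 243:254].mean(1)
    print(n,g[:70].round(0)[20:45])
    for nm,p,z in(("tail",tail,.05),("b1",b1,.015),("b2",b2,.015),("hous",he,.105),("bed",bed,.012)):
        if p:print(nm,cl(onz(c,D(*p),z,s)))
E
```

```text
p11 [192. 192. 192. 192. 192. 192. 192. 192. 192. 192. 217. 227. 228. 228.
 228. 228. 228. 228. 228. 228. 228. 228. 228. 228. 228.]
tail [151.8  -0.6  50. ]
b1 [165.8  44.2  15. ]
b2 [166.2 -45.5  15. ]
hous [131.2  -1.1 105. ]
p13 [181. 182. 181. 181. 181. 181. 181. 181. 181. 181. 181. 181. 181. 181.
 181. 198. 215. 217. 217. 217. 217. 217. 217. 216. 217.]
tail [155.2  -0.8  50. ]
b1 [166.4  44.8  15. ]
b2 [166.3 -45.2  15. ]
hous [131.3  -0.8 105. ]
bed [180.5  -0.8  12. ]
```

Emit:
{"fn": "arm_command", "kwargs": {
  "steps": [
    [[0,0,0],[-0.06,0,-0.02],-1],
    [[0,0,0],[-0.12,0,-0.02],-1],
    [[0,0,0],[-0.18,0,-0.01],-1],
    [[0,0,0],[-0.187,0,0.04],-1],
    [[0,0,0],[-0.187,0,0.09],-1],
    [[0,0,0],[-0.187,0,0.09],-1],
    [[0,0,0],[-0.187,0,0.09],-1]
  ]
}}

```text
time: 21.28
eef_pos: [0.5517, -0.1697, 0.115]
tcp_rot: [0.633, 0.774, -0.001, 0.002]
contact_force: [-0.3, 1.0, 0.5]
opening: -0.003
```

```bash
python3 st.py p14
```

```text
21.275 clamp [-143.4   -2.8  115. ] Fclamp [1.05 0.05 0.49] -0.002951682069081714
tail row 26.23 6.0 tail clamp [-37.7  -0.9  50. ]
[ 0.001   0.0031 -0.0004]
```

View pics/p14w.png

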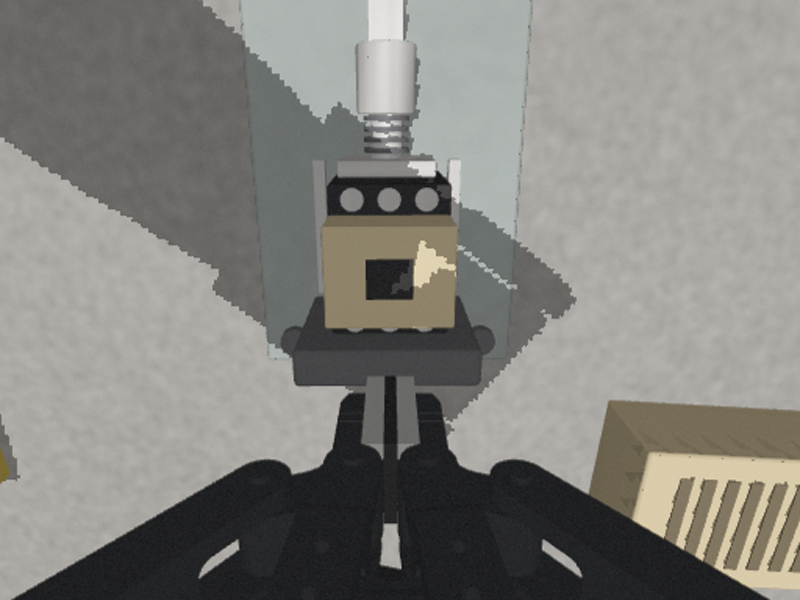

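```bash
python3 - <<'E'
from h import *
import pickle
for n in["w4","p14w"]:
    s,c=pickle.load(open(n+".pkl","rb"))
    y0=50 if n=="w4" else 45
    im=c["frame"][60:140,210:290] if n=="w4" else c["frame"][20:120,205:290]
    im=im[:,:,::-1];cv2.imwrite(f"pics/{n}z.png",cv2.resize(im,None,fx=7 if n=="w4" else 6,fy=7 if n=="w4" else 6,interpolation=cv2.INTER_CUBIC))
E
```

```text
(no output)
```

View pics/w4z.png

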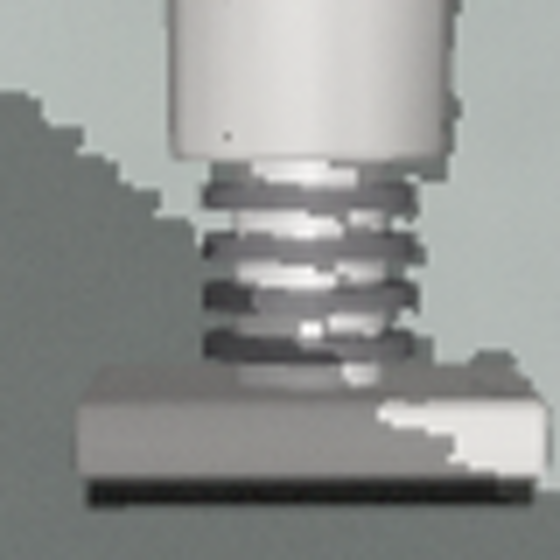

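View pics/p14wz.png

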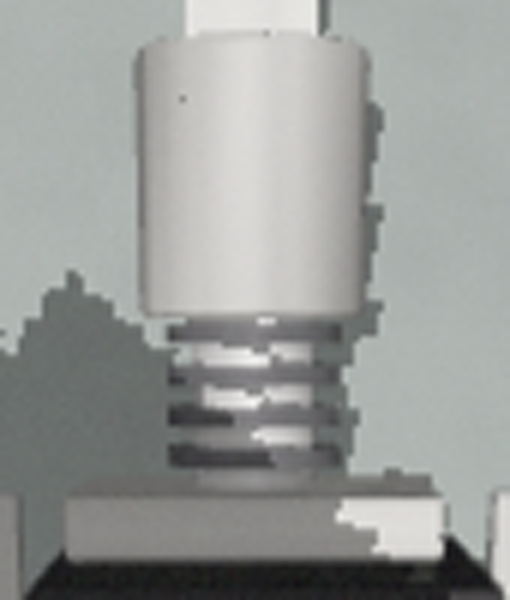

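```bash
python3 - <<'E'
from h import *
import pickle
for n,a,b,f,k,x,y in[("w4",(310,160),(310,400),(310,478),7,210,60),("p14w",(255,315),(255,492),(255,562),6,205,20)]:
    s,c=pickle.load(open(n+".pkl","rb"))
    P=lambda p:((p[0]+.5)/k-.5+x,(p[1]+.5)/k-.5+y)
    A=cl(onz(c,P(a),.057,s));B=cl(onz(c,P(b),.060,s));F=cl(onz(c,P(f),.060,s));print(n,A,B,F,"gap",A[0]-B[0],"plate",B[0]-F[0])
E
```

```text
w4 [-34.9  -1.   57. ] [-52.  -1.  60.] [-57.8  -1.   60. ] gap 17.1 plate 5.799999999999997
p14w [-61.4  -0.6  57. ] [-76.9  -0.6  60. ] [-83.2  -0.5  60. ] gap 15.500000000000007 plate 6.299999999999997
```

```bash
python3 - <<'E'
from h import *
s=get_state();y=np.radians(11.5)
for x,z in((11,.2),(11,.142)):
    t=O+X*x*1e-3-Y*.001;t[2]=z;print(toolmove(s,t,(np.cos(y),np.sin(y))))
E
```

```text
[array([0.0035, 0.005 , 0.0001]), array([ 0.1543, -0.0024, -0.0843])]
[array([0.0035, 0.005 , 0.0001]), array([ 0.1546, -0.0026, -0.0263])]
```

Emit:
{"fn": "arm_command", "kwargs": {
  "steps": [
    [[0,0,0],[0,0,-0.05],-1],
    [[0,0,0],[0.03,0,-0.085],-1],
    [[0.002,0.004,0],[0.09,-0.002,-0.085],-1],
    [[0.002,0.004,0],[0.145,-0.002,-0.085],-1],
    [[0.002,0.004,0],[0.154,-0.002,-0.085],-1],
    [[0.002,0.004,0],[0.154,-0.002,-0.085],-1],
    [[0.002,0.004,0],[0.154,-0.002,-0.05],-1],
    [[0.002,0.004,0],[0.154,-0.002,-0.027],-1],
    [[0.002,0.004,0],[0.154,-0.002,-0.027],-1],
    [[0.002,0.004,0],[0.154,-0.002,-0.027],-1]
  ]
}}

```text
time: 22.62
eef_pos: [0.5209, -0.0203, 0.1441]
tcp_rot: [0.633, 0.774, 0.001, 0.002]
contact_force: [-0.4, -0.0, 0.3]
opening: 0.0
```

```bash
python3 st.py
```

```text
22.625 clamp [  9.2  -2.5 144.1] Fclamp [0.03 0.38 0.28] 0.00048039508868940445
```

Emit:
{"fn": "arm_command", "kwargs": {
  "steps": [
    [[0,0,0],[0.008,0,0],-1],
    [[0,0,0],[0.013,0,0],-1],
    [[0,0,0],[0.017,0,0],-1],
    [[0,0,0],[0.021,0,0],-1],
    [[0,0,0],[0.022,0,0],-1]
  ]
}}

```text
time: 23.25
eef_pos: [0.5182, -0.0001, 0.1463]
tcp_rot: [0.633, 0.774, 0.001, 0.005]
contact_force: [1.0, -5.7, 5.0]
opening: 0.003
```

```bash
python3 st.py p15; python3 ed.py p15
```

```text
23.25 clamp [ 29.5  -3.9 146.3] Fclamp [-5.8   0.12  5.01] 0.0027870970108820497
tail row 44.17 5.0 tail clamp [128.1  -2.3  50. ]
[0.0072 0.0072 0.    ]
p15 ram travel 26.0
```

Emit:
{"fn": "arm_command", "kwargs": {
  "steps": [
    [[0.004,0.004,0],[0.003,0.001,0.002],-1],
    [[0.007,0.007,0],[0.005,0.001,0.002],-1],
    [[0.007,0.007,0],[0.006,0.001,0.002],-1]
  ]
}}

```text
time: 23.72
eef_pos: [0.5186, 0.0044, 0.1455]
tcp_rot: [0.632, 0.775, -0.001, 0.002]
contact_force: [-0.9, -8.6, 5.2]
opening: -0.0
```

```bash
python3 st.py p16; python3 ed.py p16
```

```text
23.725 clamp [ 33.8  -5.1 145.5] Fclamp [-8.28  2.64  5.21] -0.0003911856636234772
tail row 5.78 25.0 tail clamp [154.4  -2.9  50. ]
[0.0006 0.0047 0.0012]
p16 ram travel 28.0
```

Emit:
{"fn": "arm_command", "kwargs": {
  "steps": [
    [[0,0.002,0],[0.003,0,0.0],-1],
    [[0,0.004,0],[0.006,-0.001,0.001],-1],
    [[0,0.004,0],[0.007,-0.001,0.001],-1],
    [[0,0.004,0],[0.007,-0.001,0.001],-1]
  ]
}}

```text
time: 24.32
eef_pos: [0.5176, 0.0088, 0.1459]
tcp_rot: [0.632, 0.775, -0.001, 0.004]
contact_force: [2.2, -9.3, 3.1]
opening: 0.0
```

```bash
python3 st.py p17; python3 ed.py p17
```

```text
24.325 clamp [ 38.4  -5.1 145.9] Fclamp [-9.59 -0.25  3.11] 0.0002645138807977538
tail row 16.6 32.0 tail clamp [152.8  -2.9  50. ]
[0.0034 0.0072 0.0024]
p17 ram travel 28.5
```

View pics/p17w.png

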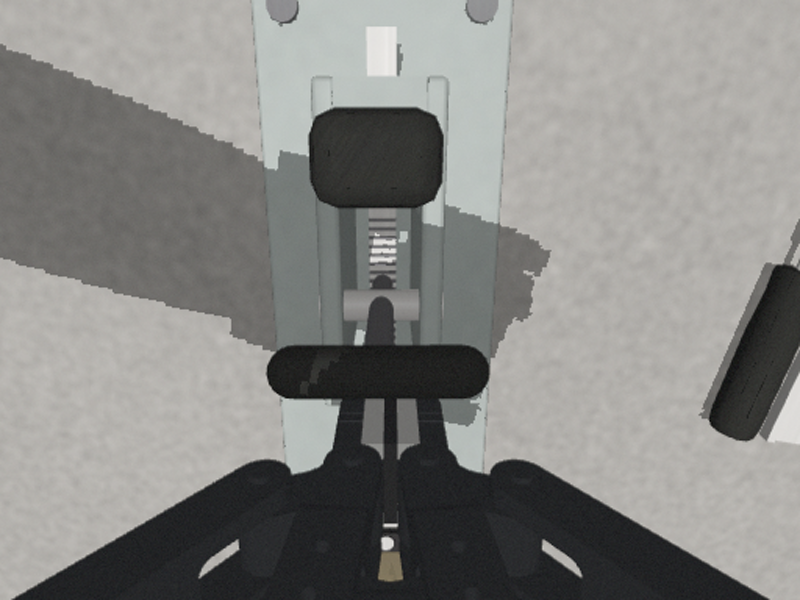

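Emit:
{"fn": "arm_command", "kwargs": {
  "steps": [
    [[0,0.003,0],[0.004,-0.001,0.0],-1],
    [[0.003,0.006,0.001],[0.006,-0.001,0.001],-1],
    [[0.003,0.006,0.001],[0.007,-0.001,0.001],-1],
    [[0.003,0.006,0.001],[0.007,-0.001,0.001],-1]
  ]
}}

```text
time: 24.92
eef_pos: [0.5169, 0.0122, 0.1459]
tcp_rot: [0.632, 0.775, -0.002, 0.005]
contact_force: [2.2, -12.3, 0.5]
opening: 0.001
```

```bash
python3 st.py p18; python3 ed.py p18; python3 - <<'E'
from h import *
import pickle
for n in["p11","p13","p16","p17","p18"]:
    s,c=pickle.load(open(n+"w.pkl","rb"))
    col=245 if n not in("p17","p18","p16") else 244
    g=c["frame"].mean(2)[:,col-7:col+6].mean(1)
    def edge(lo,hi,sg):
        d=sg*np.diff(g[lo:hi]);i=int(np.argmax(d));w=d[max(i-1,0):i+2];return lo+max(i-1,0)+np.sum(w*np.arange(len(w)))/w.sum()+.5
    lo=20 if n=="p13" else 2
    t=edge(lo,45,1);h=edge(int(t)+12,75,-1)
    T=cl(onz(c,(col,t),.05,s));H=cl(onz(c,(col,h),.105,s));print(n,t.round(2),h.round(2),"tail",T[0],"hous",H[0],"rel",T[0]-H[0])
E
```

```text
24.925 clamp [ 41.9  -5.  145.9] Fclamp [-12.55   0.28   0.47] 0.0006269235871912154
tail row 25.6 33.0 tail clamp [150.9  -2.8  50. ]
[0.0033 0.0102 0.0029]
p18 ram travel 31.5
p11 29.75 62.8 tail 151.6 hous 131.3 rel 20.299999999999983
p13 35.01 65.41 tail 155.2 hous 131.5 rel 23.69999999999999
p16 5.79 53.95 tail 154.4 hous 124.1 rel 30.30000000000001
p17 16.59 68.28 tail 152.8 hous 121.9 rel 30.900000000000006
p18 25.6 55.44 tail 150.8 hous 131.2 rel 19.600000000000023
```

View pics/p18w.png

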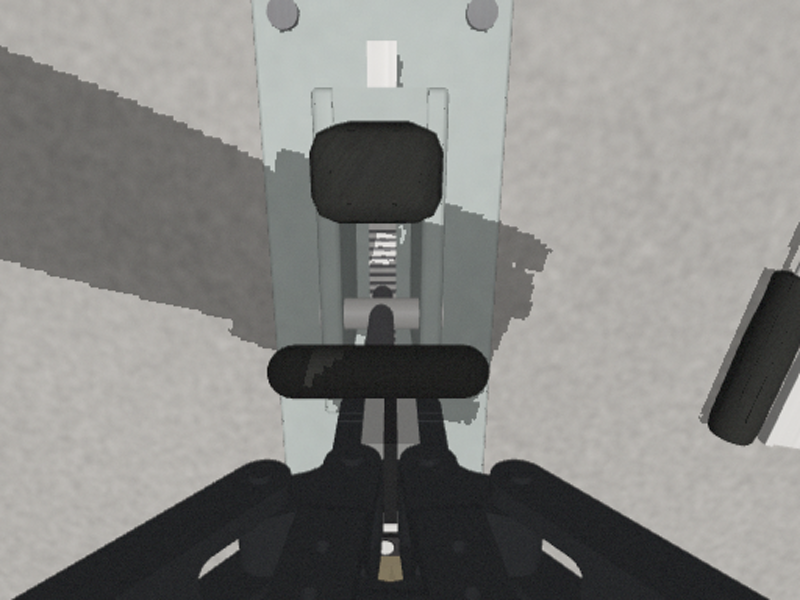

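Emit:
{"fn": "arm_command", "kwargs": {
  "steps": [
    [[0.003,0.006,0.001],[0.004,-0.001,0.001],-1],
    [[0.003,0.006,0.001],[0.005,-0.001,0.001],-1],
    [[0.003,0.006,0.001],[0.005,-0.001,0.001],-1],
    [[0.003,0.006,0.001],[0.005,-0.001,0.001],-1],
    [[0.003,0.006,0.001],[0.005,-0.001,0.001],-1],
    [[0.003,0.006,0.001],[0.005,-0.001,0.001],-1]
  ]
}}

```text
time: 25.78
eef_pos: [0.5166, 0.0133, 0.1459]
tcp_rot: [0.631, 0.775, -0.003, 0.006]
contact_force: [2.8, -12.6, 0.4]
opening: 0.002
```

```bash
python3 st.py p19; python3 ed.py p19; python3 - <<'E'
from h import *
import pickle
for n in["p18","p19"]:
    s,c=pickle.load(open(n+"w.pkl","rb"));col=244
    g=c["frame"].mean(2)[:,col-7:col+6].mean(1)
    def edge(lo,hi,sg):
        d=sg*np.diff(g[lo:hi]);i=int(np.argmax(d));w=d[max(i-1,0):i+2];return lo+max(i-1,0)+np.sum(w*np.arange(len(w)))/w.sum()+.5
    t=edge(2,45,1);h=edge(int(t)+12,75,-1)
    T=cl(onz(c,(col,t),.05,s));H=cl(onz(c,(col,h),.105,s));print(n,t,h,"tail",T[0],"hous",H[0],"rel",T[0]-H[0])
c=read_camera("side");crop(c,205,140,285,255,5,"sideend.png")
E
```

```text
25.775 clamp [ 42.9  -5.  145.9] Fclamp [-12.95  -0.21   0.35] 0.0017974201864613725
tail row 27.8 25.0 tail clamp [150.3  -2.8  50. ]
[0.0034 0.0139 0.0034]
p19 ram travel 31.5
p18 25.600430416068868 55.43780234968901 tail 150.8 hous 131.2 rel 19.600000000000023
p19 27.79250720461095 57.42646048109965 tail 150.3 hous 131.3 rel 19.0
```

View pics/p19s.png

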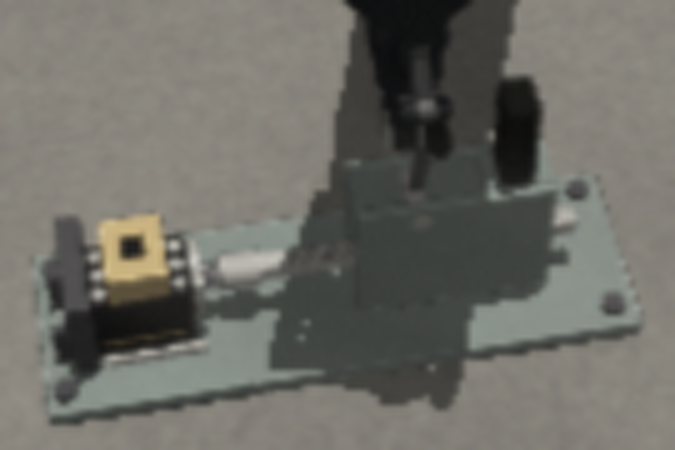

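View pics/sideend.png

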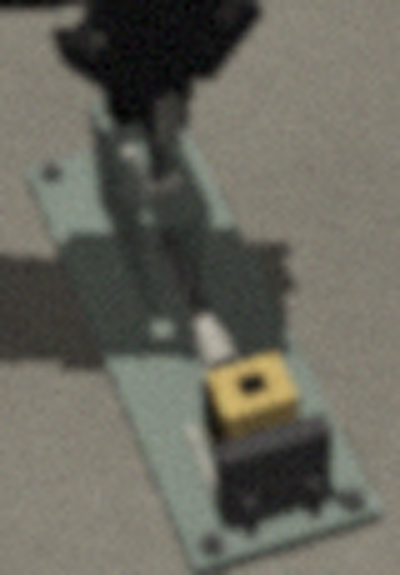

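Emit:
{"fn": "arm_command", "kwargs": {
  "steps": [
    [[0.003,0.01,0.001],[0.005,-0.001,0.001],-1],
    [[0.003,0.01,0.001],[0.005,-0.001,0.001],-1],
    [[0.003,0.01,0.001],[0.005,-0.001,0.001],-1],
    [[0.003,0.01,0.001],[0.005,-0.001,0.001],-1],
    [[0.003,0.01,0.001],[0.005,-0.001,0.001],-1],
    [[0.003,0.01,0.001],[0.005,-0.001,0.001],-1]
  ]
}}

```text
time: 26.68
eef_pos: [0.5165, 0.014, 0.146]
tcp_rot: [0.631, 0.776, -0.003, 0.007]
contact_force: [3.3, -14.3, -0.5]
opening: 0.001
```

```bash
python3 st.py p20; python3 - <<'E'
from h import *
import pickle
for n in["p20"]:
    s,c=pickle.load(open(n+"w.pkl","rb"));col=244
    g=c["frame"].mean(2)[:,col-7:col+6].mean(1)
    def edge(lo,hi,sg):
        d=sg*np.diff(g[lo:hi]);i=int(np.argmax(d));w=d[max(i-1,0):i+2];return lo+max(i-1,0)+np.sum(w*np.arange(len(w)))/w.sum()+.5
    t=edge(2,45,1);h=edge(int(t)+12,75,-1)
    T=cl(onz(c,(col,t),.05,s));H=cl(onz(c,(col,h),.105,s));print(n,t,h,"tail",T[0],"hous",H[0],"rel",T[0]-H[0])
E
python3 st.py
```

```text
26.675 clamp [ 43.7  -5.  146. ] Fclamp [-14.72  -0.41  -0.48] 0.0012461408503373688
tail row 29.79 26.0 tail clamp [149.8  -2.7  50. ]
[0.0036 0.0144 0.004 ]
p20 29.797065139584827 58.86661911554921 tail 149.8 hous 131.3 rel 18.5
26.775 clamp [ 43.7  -5.  145.9] Fclamp [-14.6    0.06   0.47] -0.0009399331567544433
```

```bash
python3 - <<'E'
from h import *
print(sign_off())
E
python3 st.py
```

```text
the job is handed in; nothing more can be done
None
the job is handed in; nothing more can be done
```

The contactor is clamped in the bay and I handed the job in at about 26.8 s, with the arm still holding the trigger pulled. No verdict came back.

- **Placing:** I stood the contactor upright and lengthwise between the lips, let go of it and lifted clear.
- **Pumping:** I pushed the trigger bar with the closed fingers through four pulls. The pad pushed the contactor against the stop on the third. I then let the trigger back and saw about 1.6 mm of squeeze left in the spring. The fourth pull built up the final grip.
- **Squeeze at the end:** The wrist camera put it at about 6.8 mm, against the 7 mm wanted. The push of 14.7 N at the bar suggests about 8 to 9 mm, so the two readings disagree by 1 to 2 mm. Both are well short of the 14 mm where the spring is squeezed right up.
- **Hold:** Two readings just before hand-in agreed, at 43.7 mm and about 14.6 N. The last scene and side pictures, taken before a final small nudge of under 1 mm at the bar, showed the contactor upright against the stop.
- **Bystanders:** I never touched the other things on the bench, though I did not check each one's position again at the end.

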